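# Snap the lamp's driver board onto its barbed posts

## Task

Fit the big driver board into the studio lamp's open metal housing: lower it the right way round onto the three barbed posts, then press it down beside each post in turn until that post has clicked through, so that it ends locked flat on all three by itself. Press gently and feel your way, for the board is brittle and breaks if it is rammed or leaned on hard. Leave the other things on the table where they are.

Things in the scene. Friction and masses are not known exactly. Their poses are not given: they have to be found in the camera images.
- board_mid (a point): Centre of the finned aluminium heat sink in the middle of the loose driver board, the place to grip: 30 mm (x) by 40 mm (y), rising 22 mm above the board's upper face. This point lies 15 mm above the board's underside, 11 mm above its upper face. Axes are the board's, z up out of the component side.
- board: The loose dark-green driver board, 150 mm (x) by 100 mm (y), 4 mm thick, 0.12 to 0.4 kg, flat on the table, components up. Origin: centre of its underside. Through holes 1, 2, 3, 8 mm wide, at (x, y) = (-60, 36), (-60, -36), (60, 0) mm: it fits only with the two-hole end over the two posts. Parts up to 14 mm tall stand at x 14 to 71 mm, |y| over 30 mm.
- housing: The lamp's driver housing: open aluminium tray 190 mm (x) by 140 mm (y), walls 30 mm high, fixed to the table, with an ear at each short end. Origin: centre of its underside, z up. Three white barbed posts stand upright in it. With the board fitted, the board's origin is over this origin and its x axis along the housing's x axis.
- post_1 (a point): Point on the tray's floor, 3 mm above the table, below post 1, at housing (x, y) = (-60, 36) mm. The posts stand on a carrier plate that floats up and down on soft springs (0.2 N/mm in all) and sinks under load onto firm stops whose height is not measured. Unloaded, the underside of the barbs is 42 to 55 mm above the table and the tips 8 mm higher; on the stops it is 20 mm lower.
- post_2 (a point): The same for post 2, at housing (x, y) = (-60, -36) mm. Each post has a pointed split head, 12 mm wide at its barbs. A board laid on the heads first rests with its underside about 4 mm above the barbs' underside (26 to 53 mm above the table, by its weight). It must come down about 8 mm against a post to lock with its upper face just under the barbs.
- post_3 (a point): The same for post 3, at housing (x, y) = (60, 0) mm. A push on the pad beside a post first sinks the carrier onto its stops (up to 14 mm), then squeezes the barbs in at about 5 to 10 N; they spring out over the board with a click, the force drops, and 1 mm further down the push meets a firm stop. Pushes over 25 N break the board; 12 to 15 N on the stop is plenty.
- pad_1 (a point): Centre of a flat bare copper pad, 22 mm square, on the board's upper face beside hole 1, at board (x, y) = (-39, 30) mm: the place to push down for post 1. The post's head comes up through the hole (centre 22 mm away); do not push on that.
- pad_2 (a point): The same beside hole 2, at board (x, y) = (-39, -30) mm: the place to push down for post 2.
- pad_3 (a point): The same beside hole 3, at board (x, y) = (38, 0) mm: the place to push for post 3.
- seat_1 (a joint): Dark spring collar round post 1 under the board, m: 0 when free, grows to 0.003 at its stop as the board pushes it down (spring 1 N/mm); it is crushed at 0.0042, some 25 N. With nothing pushing, it stays at about 0.002 only when the board is locked under that post's barbs.
- seat_2 (a joint): The same round post 2.
- seat_3 (a joint): The same round post 3.
- screwdriver: Bystander: screwdriver 170 mm long, lying between the work places. Leave it.
- tape: Bystander: cardboard roll, 68 mm across, 22 mm high. Leave it.
- mug: Bystander: white mug, 76 mm across, 90 mm tall, beyond the screwdriver. Leave it.
- old_board: Bystander: the old, smaller board, 90 x 60 mm with four small holes; not the one to fit. Leave it.
There are look-alikes about, which are no part of the job. Leave any brown or pink look-alike of the housing alone.

How it is judged:
By the outcome, as a careful person would: the job done as asked, in the order asked, and still so for the second after the job is handed in, with the robot touching nothing.
It also fails if it takes over 62 s, if anything falls off the work surface, if the arm or the gripper's body presses on something with over 40 N, if the wrist force passes 120 N, or if a joint passes its speed limit or range.

## Robot

A 6-joint arm with a two-finger parallel gripper is mounted at the origin on the work surface. World frame = base frame: x ahead of the robot, y to its left, z up, the work surface at z = 0. Lengths are in mm, angles in rad, forces in N, time in s.
With the tool pointing down it reaches from about 425 to 950 mm from the base axis. Payload 3.5 kg.
Tool frame: the origin (TCP) lies between the finger pads; the fingertips stand 19 mm ahead of it and the grasp point (between the pads) is the TCP (env.tip_reach is the distance from the TCP to the fingertips, in mm); z points along the fingers, y is the direction in which the jaws open and shut (so a half turn about z gives the same grasp; the last joint's range is limited). The gripper opens to 85 mm and grips with 20 to 120 N. Pads are 22 mm wide; open, the fingers measure 114 mm over their backs; the gripper's body (76 mm by 85 mm) begins 54 mm behind the grasp point. The pads swing forward as they close: fully open they stand 13 mm farther back than shut.
Start: joints at [-0.15, 0.286, 1.577, -0, 1.279, -0.15], TCP at [674.986, 0.032, 250.325] pointing down, gripper open.
Joint ranges: [-2.77, 2.77], [-0.9, 2.22], [0.21, 2.48], [-1.53, 4.67], [0.24, 2.81], [-2.84, 2.84]. Speed limits (rad/s): [2.79, 2.79, 3.14, 3.14, 3.14, 3.14].

## Interface

Orientations are given as a unit quaternion [w, x, y, z].
In Python, from rig import sensors, imaging, env gives the robot as it stands.
- The arm moves only by the tool jog_arm, never from a script. Its argument "series" is one flat list of numbers, 7 for each row, row after row: the turn, a rotation vector about the tool's x, y, z in degrees, then the shift along the tool's x, y, z in mm, then the opening, from -1 (shut) to 1 (fully open). A call has 1 to 20 rows; each row shifts and turns the commanded pose from where the row before left it, along the tool's axes as they then stand; what a row does not reach is not made up. A row lasts 1/10 s, in which the tool goes at most 50 mm and 8.59 degrees, less where a joint would pass 70% of its speed; a pose out of reach is approached as far as the arm can. A call is refused whole if a number of a shift passes 50 or a number of a turn 8.59, either way. A call with a gripper value outside its range is refused whole. The fingers move at their own pace and stop on an object; "grip_force" is the grip in N (left out, the last holds). Time passes only in rows, so rows that do not move let the fingers close. It gives the time, the measured TCP pose, the force and the opening at its end, in the units of the state.
- sensors.observe(): the state, without advancing time (a new reading comes with each control period).
- imaging.snapshot(name): name is "scene" or "side" or "wrist"; returns a dict with "pixels" (384x512x3 uint8, red, green, blue), "z_map" (384x512 float32, mm along the optical axis (not along the pixel's ray), 0 where there is no reading), "fov_y" (degrees; the focal length in pixels is half the picture's height over the tangent of half this angle, whatever the lens; pixels are square), "cx", "cy" (the principal point, pixels), "k1" (the pictures are not rectified: a ray, as slopes to the right and down, at radius r is drawn at 1 + k1 r^2 times it, then the intrinsics apply), "position" and "rotation" of the camera in the world. Camera axes: x right, y down, z forward; pixel columns grow to the right and rows downward; lengths in mm; the calibration is good to about 2 mm. A picture is of the moment at which its call begins.
- env.job_done(): hands the job in, once; it reports no verdict.
The state is a dict: "time": time; "qpos": joint angles; "joint_velocities": joint speeds; "effort": joint torques, N m; "position": TCP position; "eef_rot": TCP orientation; "wrist_force": force on the tool from outside, world axes, zero at the start; "moment": the same for the moment, N m; "finger_gap": finger opening in mm.
Only numpy, scipy, OpenCV 4.12 (cv2) and the standard library are available. Lean on these libraries where they do the work, as an engineer would, in place of code of your own. Each camera call takes 0.05 s, during which the arm holds its last target.

## Working session

There is one attempt and no reset: what is moved stays moved. The work goes in short steps, Python scripts to look and compute and a tool call to move; the robot and the scene stay as the last step left them, time stands still between calls to the robot, and variables do not carry over. Pictures are saved under pics/ and viewed, and the job is handed in when it is done.

Besides the shell and the picture viewer there is one more tool, called after "Emit:" in YAML: its name, and indented under it one key for each argument. jog_arm: Moves the arm, as the interface text tells. Its arguments: {"type":"object","properties":{"series":{"type":"array"},"grip_force":{"type":"number"}},"required":["series"]}

```bash
ls; mkdir -p pics
python3 - <<'E'
from rig import sensors, imaging, env
import cv2,numpy as np,pickle
s=sensors.observe();print(s)
for n in ["scene","side","wrist"]:
    d=imaging.snapshot(n);pickle.dump(d,open(f"pics/{n}0.pkl","wb"))
    cv2.imwrite(f"pics/{n}0.png",cv2.cvtColor(d["pixels"],cv2.COLOR_RGB2BGR))
    print(n,d["fov_y"],d["cx"],d["cy"],d["k1"],d["position"],d["rotation"])
E
```

```text
pics
{'time': 0.0, 'qpos': array([-1.49998147e-01,  2.87194611e-01,  1.57818386e+00, -2.51497521e-05,
        1.27860219e+00, -1.50011447e-01]), 'joint_velocities': array([-0.00025414,  0.00065093, -0.00043708, -0.00045176,  0.00194954,
       -0.00017114]), 'effort': array([-1.79628755e-04, -4.05981302e+01, -2.92628127e+01, -1.54224781e-04,
        5.81841552e-03,  3.74769741e-06]), 'position': array([6.74383323e+02, 1.18434405e-01, 2.48924115e+02]), 'eef_rot': array([-0.00095384,  0.707099  ,  0.70711355, -0.00071832]), 'wrist_force': array([-0.72814671, -0.54298011, -0.26897779]), 'moment': array([-0.05090063,  0.00613461, -0.03890126]), 'finger_gap': 85.60093427009085}
scene 43.13799004987905 261.1338684559083 194.2736650079163 0.02845800104430069 [1226.31574455 -617.05205756  832.00192161] [-0.4285717   0.83634353  0.30037304 -0.16319263]
side 51.67991901444549 253.94799822554998 187.61350847201405 -0.1425064706295446 [ 573.60136728 1424.71776313  834.10836948] [-0.00370125  0.00888758  0.87925205 -0.47625954]
wrist 71.05944069873559 256.35368287936353 191.3747111302069 -0.0635724564297134 [675.50287872  80.50755238 373.51388195] [ 1.57114649e-01  9.87578887e-01 -3.30806678e-04 -1.67911512e-03]
```

View pics/scene0.png

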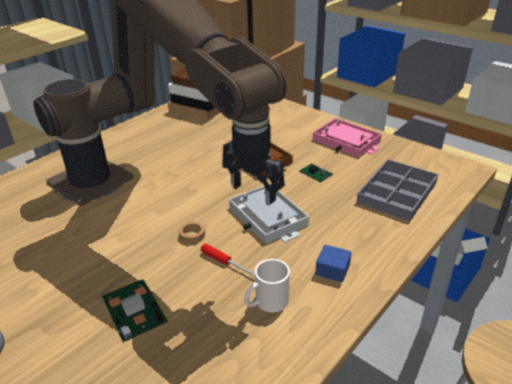

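View pics/side0.png

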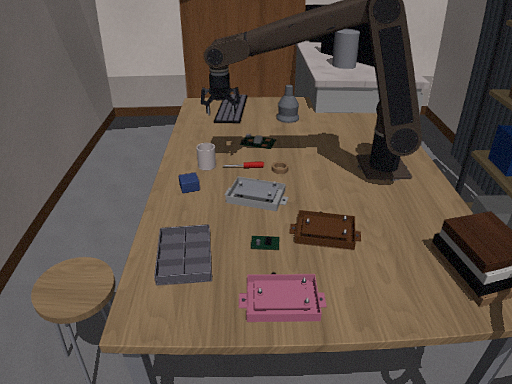

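View pics/wrist0.png

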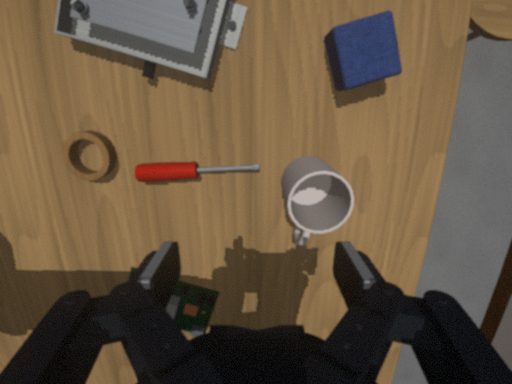

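```bash
cat > h.py <<'E'
import numpy as np,cv2,pickle
from scipy.spatial.transform import Rotation as R
def rot(q): return R.from_quat([q[1],q[2],q[3],q[0]]).as_matrix()
def K(d):
    h=d["pixels"].shape[0]; f=h/2/np.tan(np.radians(d["fov_y"])/2)
    return np.array([[f,0,d["cx"]],[0,f,d["cy"]],[0,0,1.]]),np.array([d["k1"],0,0,0,0.])
def cloud(d):
    k,D=K(d);h,w=d["z_map"].shape
    u,v=np.meshgrid(np.arange(w),np.arange(h))
    p=np.stack([u,v],-1).reshape(-1,1,2).astype(np.float64)
    n=cv2.undistortPoints(p,k,D,None,None,None)if False else cv2.undistortPointsIter(p,k,D,None,None,(3,50,1e-10))
    n=n.reshape(h,w,2);z=d["z_map"][...,None]
    c=np.concatenate([n*z,z],-1)
    P=c@rot(d["rotation"]).T+d["position"]; P[d["z_map"]==0]=np.nan
    return P
def proj(d,X):
    k,D=K(d);c=(np.atleast_2d(X)-d["position"])@rot(d["rotation"])
    return cv2.projectPoints(c.astype(float),np.zeros(3),np.zeros(3),k,D)[0].reshape(-1,2)
def ortho(d,z,x0,x1,y0,y1,s):
    # image: rows = x decreasing, cols = y decreasing (robot view from above) ; s px/mm
    xs=np.arange(x1,x0,-1/s);ys=np.arange(y1,y0,-1/s)
    X,Y=np.meshgrid(xs,ys,indexing='ij')
    P=np.stack([X,Y,np.full_like(X,z)],-1).reshape(-1,3)
    m=proj(d,P).reshape(X.shape+(2,)).astype(np.float32)
    return cv2.remap(cv2.cvtColor(d["pixels"],cv2.COLOR_RGB2BGR),m[...,0],m[...,1],cv2.INTER_CUBIC)
def snap(n,tag):
    from rig import imaging
    d=imaging.snapshot(n);pickle.dump(d,open(f"pics/{n}{tag}.pkl","wb"))
    cv2.imwrite(f"pics/{n}{tag}.png",cv2.cvtColor(d["pixels"],cv2.COLOR_RGB2BGR));return d
def load(n,tag): return pickle.load(open(f"pics/{n}{tag}.pkl","rb"))
E
python3 - <<'E'
from h import *
for n in ["scene","side","wrist"]:
    d=load(n,"0");P=cloud(d);rgb=d["pixels"].astype(int)
    ok=np.isfinite(P[...,0])
    tab=ok&(abs(P[...,2])<8)&(P[...,0]>300)&(P[...,0]<900)&(abs(P[...,1])<600)
    print(n,"table z",np.median(P[tab][:,2]),P[tab][:,2].std())
    g=ok&(rgb[...,1]>rgb[...,0]+12)&(rgb[...,1]>rgb[...,2]+5)&(P[...,2]<60)&(P[...,2]>-10)
    k,lab,st,ce=cv2.connectedComponentsWithStats(g.astype(np.uint8))
    for i in range(1,k):
        if st[i,4]>40:print(n,ce[i],st[i],P[lab==i].mean(0),P[lab==i].min(0),P[lab==i].max(0))
    hi=ok&(P[...,2]>20)&(P[...,2]<60)&(P[...,0]>400)&(P[...,0]<900)&(abs(P[...,1])<600)
    k,lab,st,ce=cv2.connectedComponentsWithStats(hi.astype(np.uint8))
    for i in range(1,k):
        if st[i,4]>60:print(n,"hi",ce[i],st[i,4],P[lab==i].mean(0),P[lab==i].min(0),P[lab==i].max(0))
E
```

```text
scene table z -0.8839072619716148 1.9998267570073747
scene [315.65533981 172.97087379] [301 164  31  17 206] [526.45747437 463.19989045   3.09627844] [479.58458436 436.90341908  -3.06684225] [565.92595741 500.02819806  16.53468102]
scene [133.83516484 310.44040575] [ 103  280   63   61 1183] [ 531.55633486 -246.65941126    3.45440637] [ 442.38655717 -311.03693339   -1.32481758] [ 609.66178313 -175.69808007   16.20533374]
scene hi [393.51230425 191.8064877 ] 894 [775.44586174 489.48051396  27.36809485] [684.1268635  409.89235499  20.00855133] [861.00862688 598.9728554   37.95721517]
scene hi [268.5        209.61772316] 1546 [553.48937781 196.71318347  30.80044791] [432.57177442 110.23591398  20.02675   ] [656.93430988 287.72554129  54.18722247]
scene hi [215.28143713 251.38922156] 167 [553.48125992 -10.52679905  23.01774622] [509.66422482 -21.11734067  20.02121194] [594.55939772   1.15780409  27.76717981]
scene hi [333.59489051 260.16301703] 822 [806.0905419  130.62126304  40.14053696] [760.9783175   95.54097154  20.32221261] [843.90302377 181.1188001   47.54987158]
scene hi [272.1984
[... 2710 characters left out ...]
.4902047   12.16399749  59.94888825]
wrist hi [165.04656085 172.1005291 ] 945 [551.28050539  -6.1302236   24.52749462] [508.92042613 -19.74482824  20.00405039] [592.94213574   5.50054993  28.4299943 ]
wrist hi [321.93594771 204.62352941] 765 [761.00264762 -46.45066592  41.33091527] [718.13379696 -60.601071    20.02509538] [780.5847774   -5.81582363  59.93354977]
wrist hi [296.73404255 232.5212766 ] 94 [729.75832517 -87.66605354  40.3707417 ] [725.68286769 -93.76541411  26.3624757 ] [735.47920627 -80.9004293   59.55714866]
wrist hi [171.525      308.40833333] 120 [ 536.18088243 -233.12851094   25.59157544] [ 527.63999666 -255.10923858   20.00218737] [ 544.11636664 -222.11336391   29.06312523]
```

Run:
```python
from h import *
d=load("scene","0")
a=ortho(d,4,420,640,-350,-130,2.6);b=ortho(d,30,420,680,90,310,2.2)
d2=load("side","0");c=ortho(d2,30,420,680,90,310,2.2)
cv2.imwrite("pics/o_board.png",a);cv2.imwrite("pics/o_h.png",np.hstack([b[:570],c[:570]])[:, :800])
print(a.shape,b.shape)
```

```text
(572, 572, 3) (572, 484, 3)
```

View pics/o_board.png

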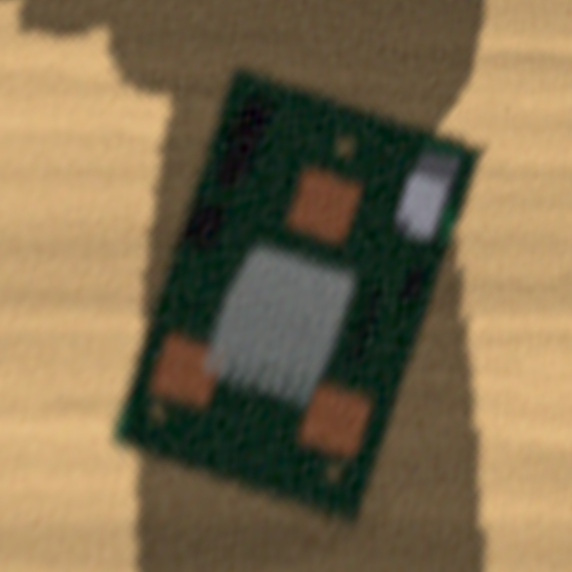

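View pics/o_h.png

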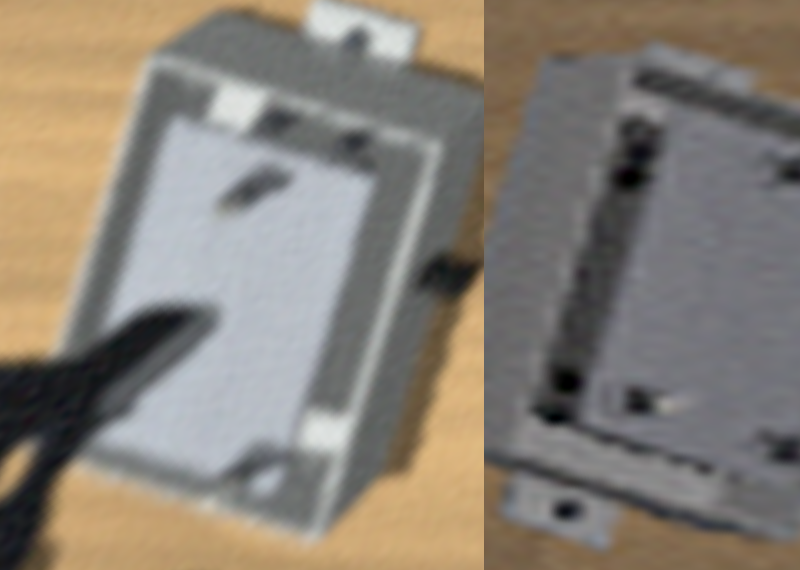

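Emit:
jog_arm:
  series: [0,0,0,-27,-18,0,1,0,0,0,-27,-18,0,1,0,0,0,-27,-18,0,1,0,0,0,-27,-18,0,1,0,0,0,-27,-18,0,1,0,0,0,-27,-18,0,1,0,0,0,-27,-18,0,1,0,0,0,-26,-18,0,1,0,0,0,0,0,0,1,0,0,0,0,0,0,1,0,0,0,0,0,0,1]

```text
time: 1.25
position: [531.3, -214.3, 250.2]
eef_rot: [-0.0, 0.707, 0.707, 0.0]
wrist_force: [-0.1, 0.6, 0.0]
finger_gap: 85.4
```

Run:
```python
from h import *
from rig import sensors,env
d=snap("wrist","1");s=sensors.observe();print(s["time"],s["position"],s["eef_rot"],s["qpos"],env.tip_reach)
a=ortho(d,4,420,640,-350,-130,2.6);cv2.imwrite("pics/o_board1.png",a)
snap("scene","1");snap("side","1")
```

```text
1.3 [ 531.41817184 -214.14478089  250.18400736] [-1.46492721e-04  7.06706308e-01  7.07507004e-01  1.13515933e-04] [-5.60211464e-01  6.30903705e-02  1.83197606e+00  3.02320293e-04
  1.24676129e+00 -5.61440109e-01] 19.0
```

View pics/wrist1.png

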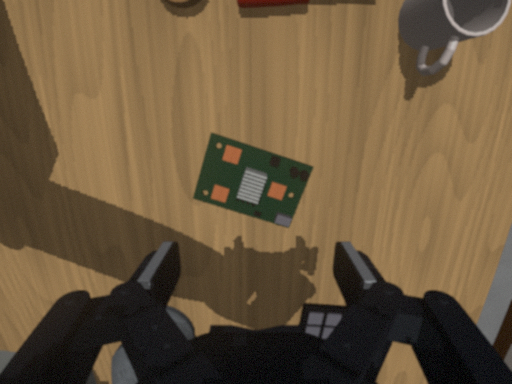

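View pics/o_board1.png

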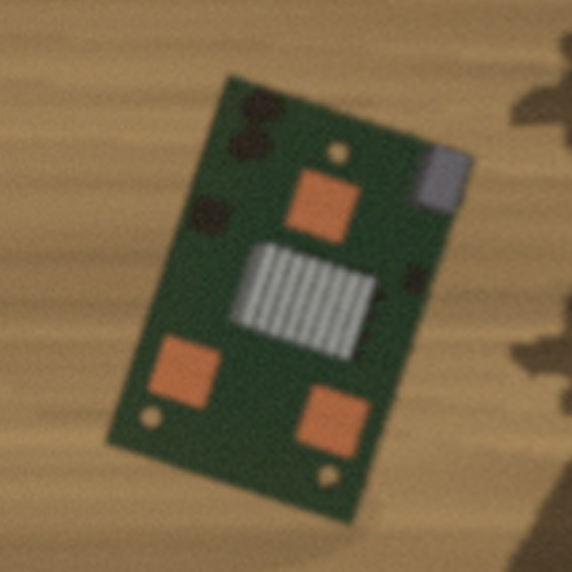

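```bash
cat >> h.py <<'E'
def fit2d(model,world):
    m=np.asarray(model,float);w=np.asarray(world,float)
    mc=m.mean(0);wc=w.mean(0);H=(m-mc).T@(w-wc)
    th=np.arctan2(H[0,1]-H[1,0],H[0,0]+H[1,1]);c,s=np.cos(th),np.sin(th);Rm=np.array([[c,-s],[s,c]])
    t=wc-Rm@mc;return t,np.degrees(th),w-(m@Rm.T+t)
def pads(d,z,box,s=4):
    x0,x1,y0,y1=box;o=ortho(d,z,*box,s);hsv=cv2.cvtColor(o,cv2.COLOR_BGR2HSV)
    m=((hsv[...,0]<14)&(hsv[...,1]>115)&(o[...,2]>90)).astype(np.uint8)
    m=cv2.morphologyEx(m,cv2.MORPH_OPEN,np.ones((5,5)))
    k,l,st,ce=cv2.connectedComponentsWithStats(m)
    return [(x1-ce[i][1]/s,y1-ce[i][0]/s,st[i,4]/s/s) for i in range(1,k) if st[i,4]/s/s>150]
E
python3 - <<'E'
from h import *
t=lambda c,r:(640-r/2.6,-130-c/2.6)
W=[t(230,76),t(474,156),t(352,522),t(108,442),t(338,152),t(151,417),t(328,475)]
M=[(75,50),(75,-50),(-75,-50),(-75,50),(60,0),(-60,36),(-60,-36)]
a,b,r=fit2d(M,W);print(a,b,r.round(1).tolist())
for n in["wrist","scene"]:
    d=load(n,"1");p=pads(d,4,(420,640,-350,-130));print(n,p)
    P=cloud(d);
    m=(P[...,2]>14)&(P[...,2]<40)&(np.hypot(P[...,0]-525,P[...,1]+242)<35)
    print(m.sum(),np.median(P[m],0),P[m].mean(0), np.percentile(P[m][:,2],[10,50,90]))
E
```

```text
[ 525.055733   -241.55342052] -18.412000990265636 [[-1.2, -0.7], [-0.4, 0.4], [1.1, -0.1], [0.3, -1.1], [-0.4, 0.5], [0.1, 0.4], [0.6, 0.6]]
wrist [(np.float64(560.8605507425742), np.float64(-253.7791150990099), np.float64(505.0)), (np.float64(497.12670325510976), np.float64(-200.68679031037095), np.float64(495.375)), (np.float64(478.219902420479), np.float64(-257.6764985426435), np.float64(493.1875))]
675 [ 525.58754813 -239.75506024   26.22952589] [ 525.18780832 -240.1870102    24.96256963] [20.5826375  26.22952589 27.56160667]
scene [(np.float64(561.0279792422158), np.float64(-254.64783668875828), np.float64(499.8125)), (np.float64(497.0215046132008), np.float64(-200.23239886444287), np.float64(440.3125)), (np.float64(478.27115312616996), np.float64(-258.82852864095844), np.float64(500.8125))]
223 [ 527.01595588 -243.31095688   23.89323409] [ 526.93093224 -243.67275562   22.43906679] [15.72641247 23.89323409 26.68252507]
```

Emit:
jog_arm:
  series: [0,0,0,-14,-3,0,1,0,0,0,-13.5,-3.4,0,1,0,0,6.1,0,0,30,1,0,0,6.1,0,0,30,1,0,0,6.1,0,0,30,1,0,0,0,0,0,30,1,0,0,0,0,0,30,1,0,0,0,0,0,20,1,0,0,0,0,0,10,1,0,0,0,0,0,0,1,0,0,0,0,0,0,1,0,0,0,0,0,0,1]

```text
time: 2.6
position: [525.6, -243.4, 72.1]
eef_rot: [0.002, 0.811, 0.586, 0.001]
wrist_force: [0.2, -0.5, 0.2]
finger_gap: 85.6
```

Run:
```python
from h import *
from rig import sensors
d=snap("wrist","2");s=sensors.observe();print(s["time"],s["position"],rot(s["eef_rot"]).round(4).tolist())
print(pads(d,4,(420,640,-350,-130)))
```

```text
2.65 [ 525.56885208 -243.26210692   72.03703375] [[0.3139, 0.9494, 0.0026], [0.9494, -0.3139, -0.0019], [-0.001, 0.003, -1.0]]
[(np.float64(561.000780957141), np.float64(-253.96873047607147), np.float64(500.1875)), (np.float64(497.25204359673023), np.float64(-200.49950458261085), np.float64(504.625)), (np.float64(477.75037207414425), np.float64(-257.0340616966581), np.float64(461.9375))]
```

View pics/wrist2.png

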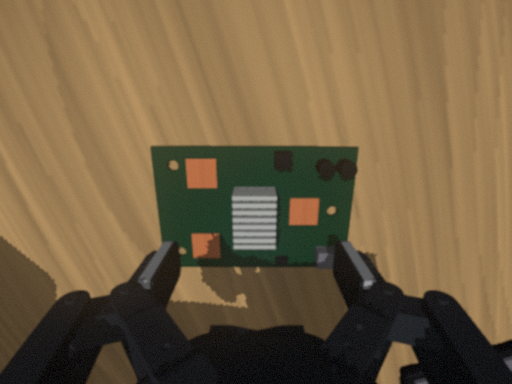

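Emit:
jog_arm:
  series: [0,0,0,1.3,-1.1,12,1,0,0,0,0,0,12,1,0,0,0,0,0,12,1,0,0,0,0,0,8,1,0,0,0,0,0,4,1,0,0,0,0,0,0,1,0,0,0,0,0,0,-1,0,0,0,0,0,0,-1,0,0,0,0,0,0,-1,0,0,0,0,0,0,-1,0,0,0,0,0,0,-1,0,0,0,0,0,0,-1,0,0,0,0,0,0,-1,0,0,0,0,0,0,-1]
  grip_force: 60

```text
time: 4.05
position: [524.5, -241.3, 23.1]
eef_rot: [0.001, 0.811, 0.586, 0.0]
wrist_force: [-0.3, -0.4, 5.2]
finger_gap: 28.8
```

Run:
```python
from h import *
from rig import sensors
s=sensors.observe();print(s["time"],s["position"],s["wrist_force"],s["finger_gap"],rot(s["eef_rot"]).round(4).tolist())
```

```text
4.05 [ 524.48766454 -241.25763967   23.0630086 ] [-0.32271412 -0.42926591  5.1688283 ] 28.815482062952547 [[0.314, 0.9494, 0.0012], [0.9494, -0.314, -0.0008], [-0.0004, 0.0014, -1.0]]
```

Emit:
jog_arm:
  series: [0,0,0,0,0,-5,-1,0,0,0,0,0,-15,-1,0,0,0,0,0,-30,-1,0,0,0,0,0,-30,-1,0,0,0,10,-4,-30,-1,0,0,0,25,-9,-30,-1,0,0,0,26,-10,-30,-1,0,0,0,26,-10,-30,-1,0,0,0,26,-10,-30,-1,0,0,0,26,-10,-30,-1,0,0,0,26,-10,-7,-1,0,0,0,26,-10,0,-1,0,0,0,26,-10,0,-1,0,0,0,26,-10,0,-1,0,0,0,26,-10,0,-1,0,0,0,26,-10,0,-1,0,0,0,26,-7,0,-1,0,0,0,20,-4,0,-1,0,0,0,6,0,0,-1,0,0,0,0,0,0,-1]

```text
time: 6.05
position: [514.8, 127.9, 289.2]
eef_rot: [-0.0, 0.81, 0.586, -0.0]
wrist_force: [0.4, -0.0, -1.7]
finger_gap: 28.7
```

Emit:
jog_arm:
  series: [0,0,0,0,0,0,-1,0,0,0,0,0,0,-1]

```text
time: 6.25
position: [515.1, 126.5, 289.3]
eef_rot: [0.0, 0.811, 0.585, -0.0]
wrist_force: [0.3, -1.1, -2.2]
finger_gap: 28.7
```

Run:
```python
from h import *
from rig import sensors
d=snap("wrist","3");s=sensors.observe();print(s["time"],s["position"],s["wrist_force"],s["moment"],s["finger_gap"],rot(s["eef_rot"]).round(4).tolist())
snap("scene","3");snap("side","3")
cv2.imwrite("pics/o_h3.png",ortho(d,30,420,680,90,310,2.2))
cv2.imwrite("pics/s3.png",cv2.resize(cv2.imread("pics/side3.png")[120:260,170:340],None,fx=4,fy=4,interpolation=cv2.INTER_CUBIC))
```

```text
6.3 [515.14001053 126.56776061 289.27285488] [-0.60318809 -0.2744393  -2.58628978] [ 0.02102693  0.06049493 -0.03428367] 28.6791996925065 [[0.3153, 0.949, -0.0003], [0.949, -0.3153, -0.0002], [-0.0003, -0.0002, -1.0]]
```

View pics/wrist3.png

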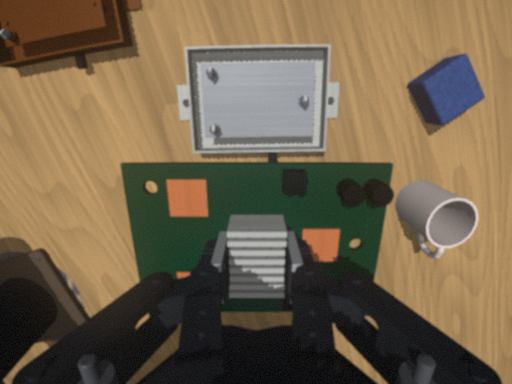

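View pics/s3.png

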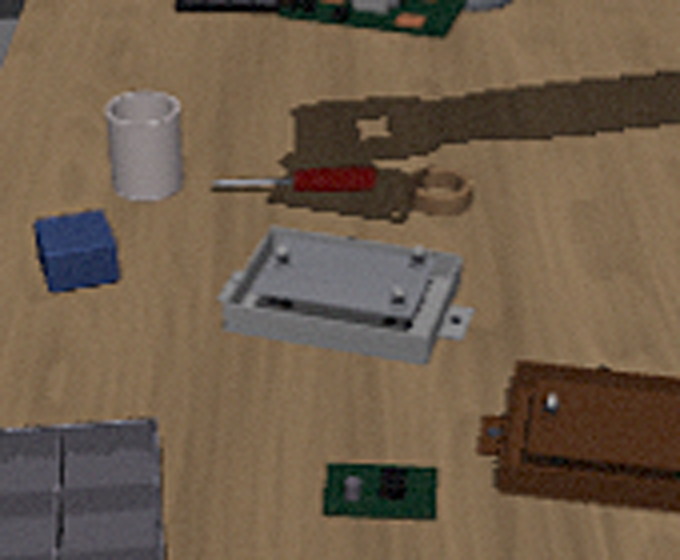

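View pics/o_h3.png

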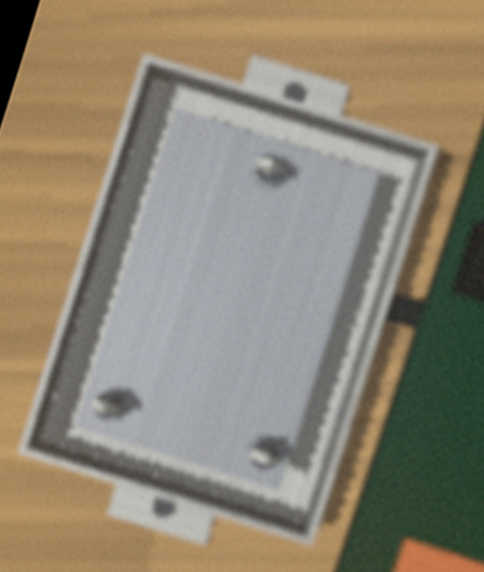

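Run:
```python
from h import *
def crop(n,r0,r1,c0,c1,f,o):
    i=cv2.imread(f"pics/{n}.png")[r0:r1,c0:c1];cv2.imwrite(o,cv2.resize(i,None,fx=f,fy=f,interpolation=cv2.INTER_CUBIC))
crop("wrist3",35,165,170,350,4,"pics/cw.png")
crop("scene3",170,250,215,320,7,"pics/cs.png")
crop("side3",170,215,220,295,10,"pics/cd.png")
```

```text
(no output)
```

View pics/cw.png

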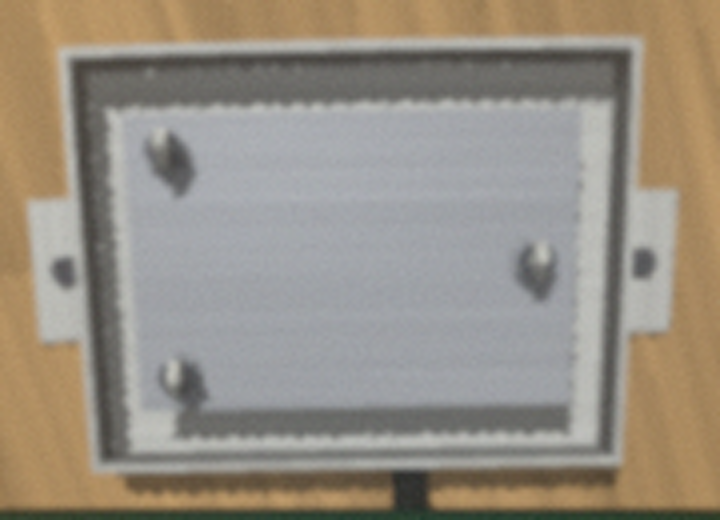

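View pics/cs.png

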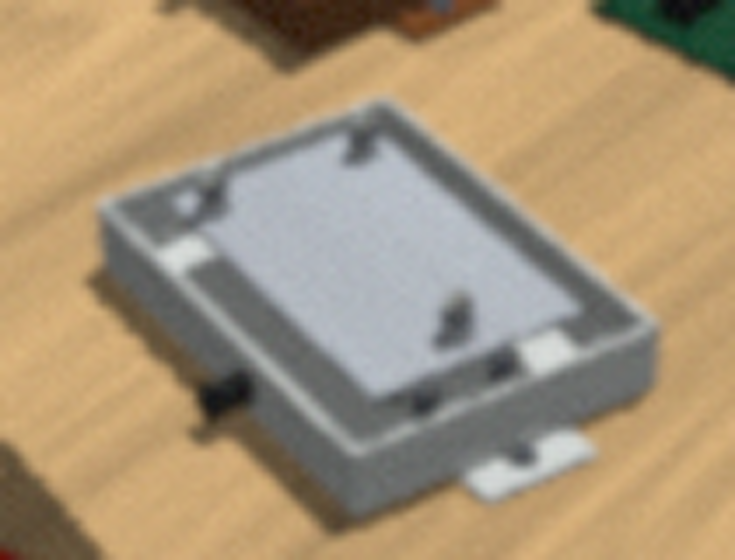

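View pics/cd.png

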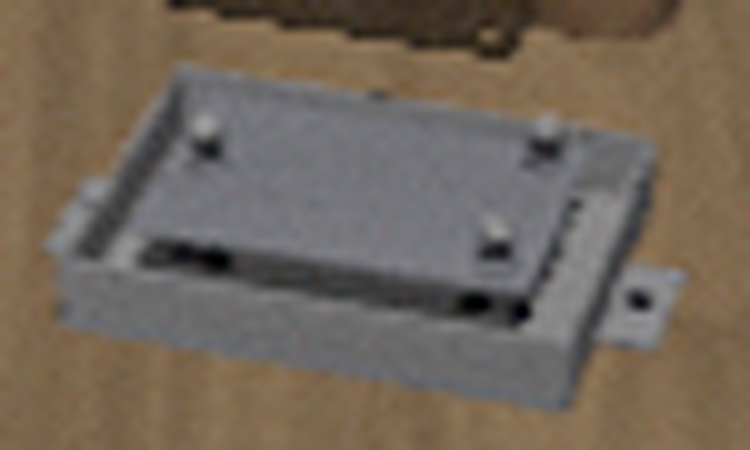

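```bash
cat > fit.py <<'E'
from h import *
from scipy.optimize import least_squares
def px(c,c0,r0,f): c=np.array(c,float);return np.stack([c0+(c[:,0]+.5)/f-.5,r0+(c[:,1]+.5)/f-.5],1)
obs={"wrist":(px([(62,50),(641,42),(618,465),(96,470)],170,35,4),px([(160,138),(175,374),(538,256)],170,35,4)),
"scene":(px([(100,205),(382,98),(655,325),(360,450)],215,170,7),px([(360,128),(204,180),(455,298)],215,170,7)),
"side":(px([(180,66),(655,143),(60,260),(585,348)],220,170,10),px([(495,220),(547,122),(207,118)],220,170,10))}
C=np.array([(95,70),(95,-70),(-95,-70),(-95,70)]);Q=np.array([(-60,36),(-60,-36),(60,0)])
def w(p,M,z):
    c,s=np.cos(p[2]),np.sin(p[2]);return np.c_[M@np.array([[c,s],[-s,c]])+p[:2],np.full(len(M),z)]
p0=[548,203,np.radians(-17.5)]
for n,(oc,op) in obs.items():
    d=load(n,"3")
    pc=proj(d,w(p0,C,30));idx=[np.argmin(np.hypot(*(pc-o).T)) for o in oc]
    r=least_squares(lambda p:(proj(d,w(p,C[idx],30))-oc).ravel(),p0,x_scale=[1,1,.01])
    print(n,"rim",r.x[:2],np.degrees(r.x[2]),idx,r.fun.round(1))
    for z in (48,54,60):
        r=least_squares(lambda p:(proj(d,w(p,Q,z))-op).ravel(),p0,x_scale=[1,1,.01])
        print(n,"posts",z,r.x[:2].round(1),np.degrees(r.x[2]).round(2),r.fun.round(1))
E
python3 fit.py
```

```text
wrist rim [544.18915501 206.00004137] -17.695991893256387 [np.int64(3), np.int64(0), np.int64(1), np.int64(2)] [-0.5 -0.4  0.7 -0.4  0.6  0.3 -0.8  0.7]
wrist posts 48 [544.4 208.6] -17.84 [ 0.4  0.7 -0.3 -0.6 -0.1 -0.2]
wrist posts 54 [544.6 208.3] -17.85 [-0.1  0.3 -0.8 -0.1  0.9 -0.1]
wrist posts 60 [544.9 208.1] -17.85 [-0.7 -0.2 -1.3  0.5  2.  -0.1]
scene rim [544.44689106 204.64400501] -16.784444182355987 [np.int64(2), np.int64(3), np.int64(0), np.int64(1)] [-0.7 -0.2  0.2 -0.7  0.9 -0.4 -0.5  0.9]
scene posts 48 [543.  203.6] -16.76 [-0.3 -0.8  0.4  0.1 -0.   0.6]
scene posts 54 [548.3 197.3] -16.87 [-0.3 -0.9  0.3  0.1  0.   0.7]
scene posts 60 [553.6 191. ] -16.98 [-0.2 -1.   0.1  0.   0.1  0.8]
side rim [542.80551703 205.33389661] -16.636306458366192 [np.int64(1), np.int64(2), np.int64(0), np.int64(3)] [-0.   0.3  0.5 -0.5  0.3  0.5 -0.7 -0.2]
side posts 48 [544.5 195.1] -18.3 [-0.1  0.2 -0.1 -0.3  0.2  0. ]
side posts 54 [544.9 204.3] -18.42 [-0.   0.3 -0.  -0.3  0.  -0. ]
side posts 60 [545.2 213.6] -18.53 [ 0.   0.3  0.1 -0.3 -0.1 -0.1]
```

Run:
```python
from h import *
for n in["wrist","scene","side"]:
    d=load(n,"3");P=cloud(d);c=P[...,:2]-np.array([544.3,206])
    th=np.radians(-17.7);L=c@np.array([[np.cos(th),-np.sin(th)],[np.sin(th),np.cos(th)]])
    z=P[...,2]
    tb=(abs(z)<8)&(np.hypot(L[...,0],L[...,1])<160);
    if n=="wrist": tb&=L[...,1]>-95
    z0=np.median(z[tb]);print(n,"table",z0)
    rim=(abs(L[...,0])<103)&(abs(L[...,1])<78)&((abs(L[...,0])>88)|(abs(L[...,1])>63))&(abs(z-z0-30)<4)
    x=L[rim];print("rim n",len(x),[x[abs(x[:,1])<60][:,0].min(),x[abs(x[:,1])<60][:,0].max(),x[abs(x[:,0])<85][:,1].min(),x[abs(x[:,0])<85][:,1].max()])
    r=cv2.minAreaRect(P[rim][:,:2].astype(np.float32));print(r)
    print("medians of sides",[np.median(L[rim&m],0).round(1).tolist() for m in((L[...,0]>88)&(abs(L[...,1])<60),(L[...,0]<-88)&(abs(L[...,1])<60),(L[...,1]>63)&(abs(L[...,0])<85),(L[...,1]<-63)&(abs(L[...,0])<85))])
    for q in((-60,36),(-60,-36),(60,0)):
        m=(np.hypot(L[...,0]-q[0],L[...,1]-q[1])<14)
        print(q,np.percentile(z[m]-z0,[10,50,90,100]).round(1),[ (h,(m&(z-z0>h)).sum(),L[m&(z-z0>h)].mean(0).round(1).tolist()) for h in(36,42,47)])
```

```text
wrist table 1.1254463201833573
rim n 1369 [np.float64(-96.27437600877984), np.float64(95.25621176264954), np.float64(-69.71265327901763), np.float64(70.95658956196837)]
((544.0516967773438, 206.69871520996094), (140.5240020751953, 191.50120544433594), 72.38401794433594)
medians of sides [[92.6, 3.1], [-93.6, 4.1], [-0.9, 68.6], [-0.4, -67.7]]
(-60, 36) [32.7 34.  46.8 56.5] [(36, np.int64(89), [-59.2, 35.7]), (42, np.int64(71), [-59.7, 36.1]), (47, np.int64(36), [-60.0, 35.9])]
(-60, -36) [ 33.9 269.8 270.7 271.9] [(36, np.int64(1201), [-59.8, -39.1]), (42, np.int64(1182), [-59.8, -39.2]), (47, np.int64(1148), [-59.9, -39.3])]
(60, 0) [32.8 34.  47.5 55.8] [(36, np.int64(98), [57.8, 0.5]), (42, np.int64(77), [58.3, 0.6]), (47, np.int64(39), [58.7, 1.1])]
scene table -1.0345604408207691
rim n 309 [np.float64(-96.89938901579458), np.float64(99.66970071597392), np.float64(-73.39325785529029), np.float64(71.39097606696464)]
((545.383056640625, 204.861572265625), (144.6269989013672, 196.93795776367188), 72.67410278320312)
medians of sides [[95.0, -2.8], [-92.2, 0.4], [1.6, 67.5], [-1.7, -
[... 476 characters left out ...]
4.37779870286816), np.float64(98.73781391913553), np.float64(-73.33678641777901), np.float64(75.95054196832531)]
((546.8125610351562, 205.50445556640625), (149.43939208984375, 191.87391662597656), 73.23577880859375)
medians of sides [[94.2, 4.1], [-92.4, 7.7], [4.3, 70.1], [7.8, -66.9]]
(-60, 36) [ 9.4 34.5 45.5 53. ] [(36, np.int64(13), [-59.4, 38.4]), (42, np.int64(8), [-59.1, 37.5]), (47, np.int64(2), [-59.6, 39.8])]
(-60, -36) [ 34.6 514.4 555.3 567.6] [(36, np.int64(195), [-56.7, -42.6]), (42, np.int64(190), [-56.6, -42.8]), (47, np.int64(188), [-56.5, -42.9])]
(60, 0) [31.6 35.  47.3 56.3] [(36, np.int64(14), [59.6, 2.0]), (42, np.int64(8), [60.6, 3.1]), (47, np.int64(4), [60.8, 4.9])]
```

Run:
```python
from h import *
d=load("wrist","3");T=np.array([515.14,126.57,289.27])
b=(420,640,60,220)
o=ortho(d,270.3,*b,3.5);cv2.imwrite("pics/oh3.png",o)
p=pads(d,270.3,b);print(p)
P=cloud(d);m=(P[...,2]>255)&(P[...,2]<278)&(np.hypot(P[...,0]-515,P[...,1]-126)<95);print(np.percentile(P[m][:,2],[5,25,50,75]))
```

```text
[(np.float64(553.3633738373837), np.float64(114.5147389738974), np.float64(416.625)), (np.float64(487.5064182452642), np.float64(167.13926969092722), np.float64(501.5))]
[270.06092002 270.73749436 271.15553681 271.58387929]
```

View pics/oh3.png

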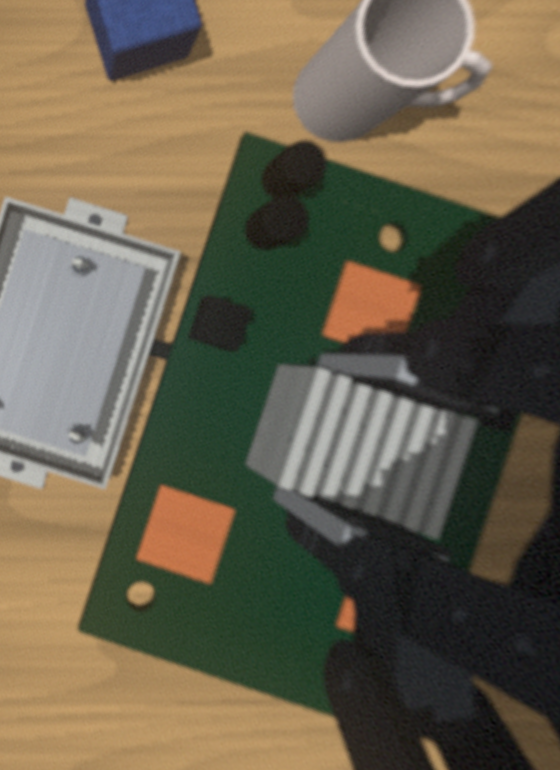

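Emit:
jog_arm:
  series: [0,0,0,15,1,0,-1,0,0,0,25,1.1,0,-1,0,0,0,25,0,20,-1,0,0,0,15,0,25,-1,0,0,0,5.1,0,30,-1,0,0,-0.7,0,0,30,-1,0,0,0,0,0,30,-1,0,0,0,0,0,30,-1,0,0,0,0,0,20,-1,0,0,0,0,0,12,-1,0,0,0,0,0,0,-1,0,0,0,0,0,0,-1,0,0,0,0,0,0,-1]

```text
time: 7.7
position: [545.3, 208.0, 94.2]
eef_rot: [0.001, 0.807, 0.591, 0.002]
wrist_force: [1.3, 0.3, -2.4]
finger_gap: 28.6
```

Run:
```python
from h import *
from rig import sensors
d=snap("wrist","4");s=sensors.observe();print(s["time"],s["position"],s["wrist_force"],s["moment"],s["finger_gap"],rot(s["eef_rot"]).round(4).tolist())
snap("side","4");snap("scene","4")
cv2.imwrite("pics/s4.png",cv2.resize(cv2.imread("pics/side4.png")[140:215,210:305],None,fx=8,fy=8,interpolation=cv2.INTER_CUBIC))
cv2.imwrite("pics/c4.png",cv2.resize(cv2.imread("pics/scene4.png")[150:250,205:330],None,fx=6,fy=6,interpolation=cv2.INTER_CUBIC))
```

```text
7.75 [545.15301192 207.96356127  94.17891072] [ 0.07480808  0.60720957 -1.64812744] [-0.00203036  0.07899264 -0.04296643] 28.799200846752246 [[0.3024, 0.9532, 0.0033], [0.9532, -0.3024, 0.0007], [0.0017, 0.003, -1.0]]
```

View pics/wrist4.png

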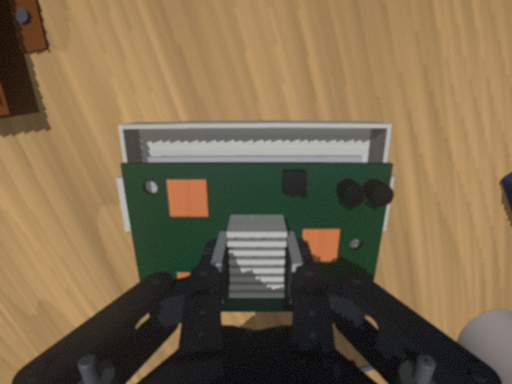

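View pics/s4.png

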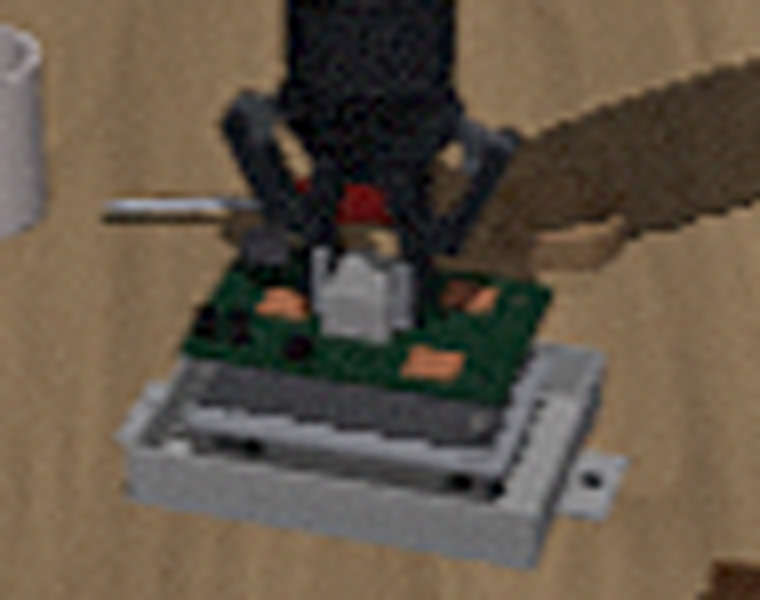

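View pics/c4.png

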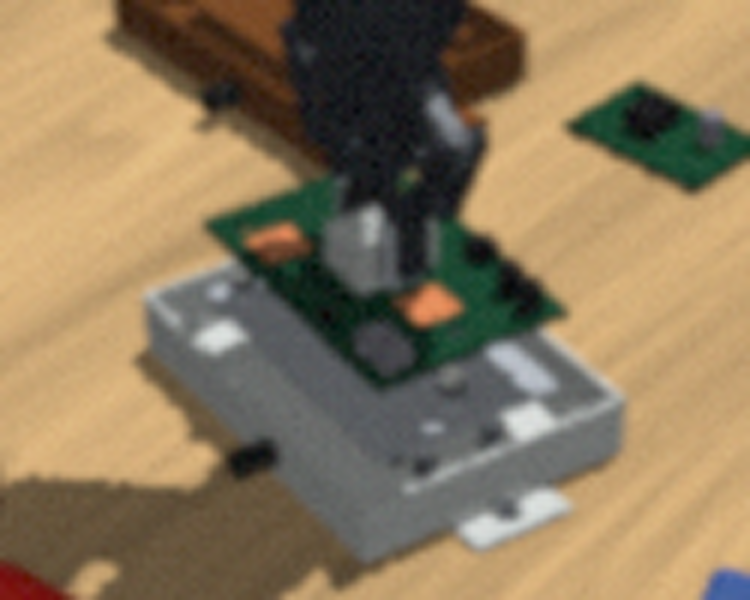

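Emit:
jog_arm:
  series: [0,0,0,0,0,4,-1,0,0,0,0,0,0,-1,0,0,0,0,0,0,-1]

```text
time: 8.15
position: [543.7, 207.6, 88.1]
eef_rot: [-0.0, 0.807, 0.591, -0.0]
wrist_force: [0.3, 0.6, -2.0]
finger_gap: 28.7
```

Run:
```python
from h import *
from rig import sensors
d=snap("wrist","5");s=sensors.observe();T=s["position"];print(s["time"],T,s["wrist_force"],rot(s["eef_rot"]).round(4).tolist())
zt=T[2]-19
b=(440,640,150,310)
print(pads(d,zt,b))
o1=ortho(d,zt-2,*b,3.7)
cv2.imwrite("pics/o5.png",o1)
i=cv2.imread("pics/wrist5.png");cv2.imwrite("pics/h5.png",np.hstack([cv2.resize(i[165:205,125:180],None,fx=7,fy=7,interpolation=cv2.INTER_CUBIC),cv2.resize(i[225:265,325:380],None,fx=7,fy=7,interpolation=cv2.INTER_CUBIC)]))
c,si=rot(s["eef_rot"])[0,1],rot(s["eef_rot"])[1,1]
for ctr,nm in((T[:2],"board-hole"),(np.array([543.9,206.7]),"post")):
  for q in((-60,36),(60,0)):
    xy=ctr+np.array([c*q[0]-si*q[1],si*q[0]+c*q[1]])
    print(nm,q,proj(d,[*xy,zt if nm[0]=="b" else 56]))
```

```text
8.2 [543.77477294 207.61315353  88.21538503] [ 0.13607025 -0.02986245 -1.85464265] [[0.3024, 0.9532, -0.0002], [0.9532, -0.3024, -0.0], [-0.0001, -0.0002, -1.0]]
[(np.float64(582.0185722792913), np.float64(196.07280035730236), np.float64(419.8125)), (np.float64(515.5592309603677), np.float64(247.8107528885576), np.float64(503.0625))]
board-hole (-60, 36) [[149.59989524 187.53608858]]
board-hole (60, 0) [[354.97756413 244.08634106]]
post (-60, 36) [[158.51194914 182.40173604]]
post (60, 0) [[348.52339504 235.21458494]]
```

View pics/h5.png

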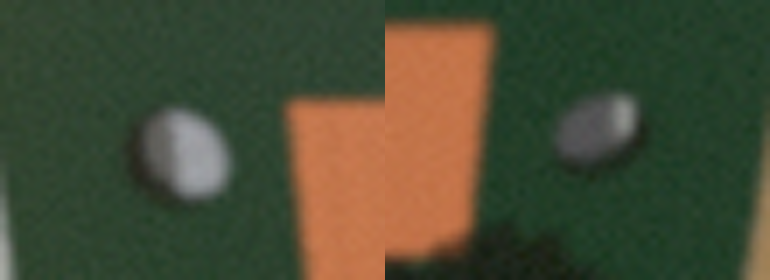

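Emit:
jog_arm:
  series: [0,0,0,-0.8,0,3,-1,0,0,0,0,0,4,-1,0,0,0,0,0,0,-1,0,0,0,0,0,0,-1]

```text
time: 8.6
position: [543.4, 206.8, 80.9]
eef_rot: [-0.0, 0.807, 0.591, -0.0]
wrist_force: [-0.3, 0.3, -2.2]
finger_gap: 28.7
```

```bash
cat > look.py <<'E'
import sys
from h import *
from rig import sensors
t=sys.argv[1]
d=snap("wrist",t);s=sensors.observe();T=s["position"];print(s["time"],T,s["wrist_force"],s["moment"],s["finger_gap"])
zt=T[2]-19;Rm=rot(s["eef_rot"])
i=cv2.imread(f"pics/wrist{t}.png");cv2.imwrite(f"pics/h{t}.png",np.hstack([cv2.resize(i[165:205,125:180],None,fx=7,fy=7,interpolation=cv2.INTER_CUBIC),cv2.resize(i[225:265,325:380],None,fx=7,fy=7,interpolation=cv2.INTER_CUBIC)]))
c,si=Rm[0,1],Rm[1,1]
for ctr,nm,z in((T[:2],"board-hole",zt),(np.array([543.9,206.7]),"post",56)):
  for q,o in(((-60,36),(125,165,0)),((60,0),(325,225,385))):
    xy=ctr+np.array([c*q[0]-si*q[1],si*q[0]+c*q[1]])
    p=proj(d,[*xy,z])[0];print(nm,q,p,"crop",((p-o[:2])*7+[o[2],0]+3).round())
E
python3 look.py 6
```

```text
8.65 [543.58548456 206.85738651  81.15852982] [ 0.38426294 -0.44339693 -1.91215366] [0.00915554 0.02144697 0.01506834] 28.623463720999712
board-hole (-60, 36) [149.63922749 187.55361583] crop [175. 161.]
board-hole (60, 0) [355.16153592 244.16117066] crop [599. 137.]
post (-60, 36) [154.1781458  184.50922121] crop [207. 140.]
post (60, 0) [352.34772681 239.38136267] crop [579. 104.]
```

View pics/h6.png

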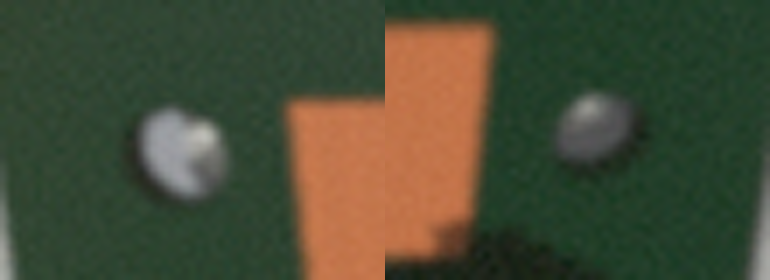

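Emit:
jog_arm:
  series: [0,0,0,0,0,2,-1,0,0,0,0,0,2,-1,0,0,0,0,0,0,-1,0,0,0,0,0,0,-1]

```text
time: 9.05
position: [543.6, 206.9, 77.2]
eef_rot: [-0.0, 0.807, 0.591, -0.0]
wrist_force: [0.3, 0.0, -1.7]
finger_gap: 28.8
```

```bash
python3 look.py 7
```

```text
9.1 [543.6331642  206.88184629  77.29393283] [-0.08319217 -0.33524808 -2.08802365] [0.0001092  0.06332403 0.0029832 ] 28.785059376087066
board-hole (-60, 36) [149.55680708 187.59841265] crop [175. 161.]
board-hole (60, 0) [354.92503203 244.11762164] crop [597. 137.]
post (-60, 36) [151.60814148 186.55868005] crop [189. 154.]
post (60, 0) [354.13083916 242.40283086] crop [592. 125.]
```

View pics/h7.png

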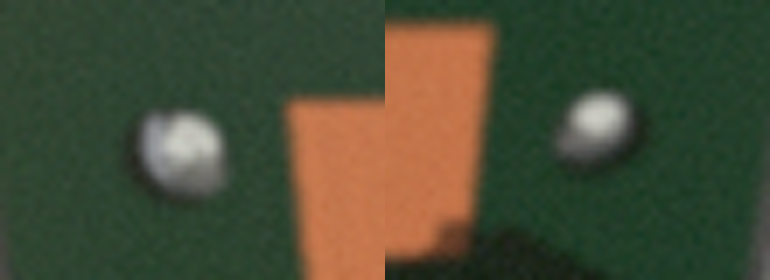

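Emit:
jog_arm:
  series: [0,0,0,0,0,2,-1,0,0,0,0,0,2,-1,0,0,0,0,0,2,-1,0,0,0,0,0,0,-1,0,0,0,0,0,0,-1]

```text
time: 9.6
position: [543.6, 206.8, 71.3]
eef_rot: [-0.0, 0.807, 0.591, -0.0]
wrist_force: [0.2, -0.2, -1.5]
finger_gap: 28.9
```

```bash
python3 look.py 8
```

```text
9.65 [543.60877014 206.84485129  71.30245529] [-0.44460578 -0.56094752 -1.65730677] [-0.01662525  0.08526028  0.00057846] 28.91110450501686
board-hole (-60, 36) [149.51255075 187.62626797] crop [175. 161.]
board-hole (60, 0) [354.8120675  244.13463863] crop [597. 137.]
post (-60, 36) [147.58147766 189.70939538] crop [161. 176.]
post (60, 0) [357.44863983 247.27752286] crop [615. 159.]
```

View pics/h8.png

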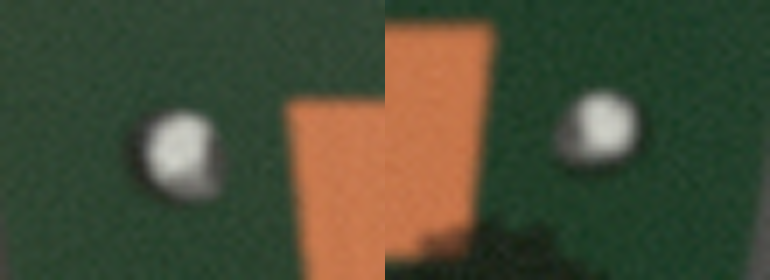

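Emit:
jog_arm:
  series: [0,0,0,0,0,2,-1,0,0,0,0,0,2,-1,0,0,0,0,0,2,-1,0,0,0,0,0,0,-1,0,0,0,0,0,0,-1]

```text
time: 10.15
position: [543.7, 206.8, 65.3]
eef_rot: [0.0, 0.807, 0.591, -0.0]
wrist_force: [-0.8, -0.6, -0.2]
finger_gap: 28.6
```

```bash
python3 look.py 9
```

```text
10.2 [543.67837094 206.82827109  65.34952051] [-0.68402591 -0.46811611 -0.29484817] [-0.08230349  0.04170589  0.09910495] 28.737170960670266
board-hole (-60, 36) [149.4704678  187.64363567] crop [174. 162.]
board-hole (60, 0) [354.74037432 244.13207623] crop [596. 137.]
post (-60, 36) [143.13718319 193.15898433] crop [130. 200.]
post (60, 0) [360.86763475 252.51668282] crop [639. 196.]
```

View pics/h9.png

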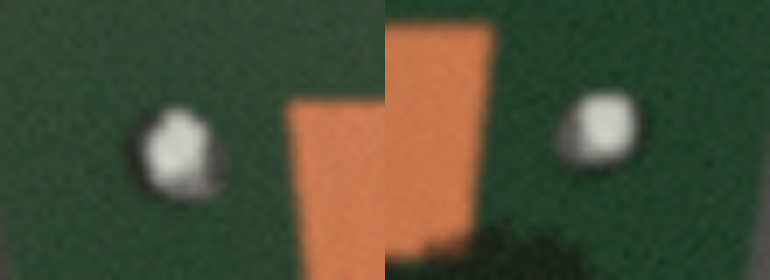

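Emit:
jog_arm:
  series: [0,0,0,0,0,0,-0.2,0,0,0,0,0,0,-0.1,0,0,0,0,0,0,0,0,0,0,0,0,0,0,0,0,0,0,0,0,0]

```text
time: 10.7
position: [543.7, 206.9, 65.4]
eef_rot: [-0.0, 0.807, 0.591, 0.0]
wrist_force: [0.3, 0.4, -1.3]
finger_gap: 42.4
```

```bash
python3 look.py 10
```

```text
10.75 [543.65368895 206.90735132  65.35195862] [ 0.21093979 -0.04824818  0.82878741] [ 0.00170748 -0.00169137 -0.02383399] 42.8094147165203
board-hole (-60, 36) [149.4887007  187.63768552] crop [174. 161.]
board-hole (60, 0) [354.68665575 244.10557777] crop [596. 137.]
post (-60, 36) [143.26523354 193.26599506] crop [131. 201.]
post (60, 0) [360.87440064 252.58245215] crop [639. 196.]
```

View pics/wrist10.png

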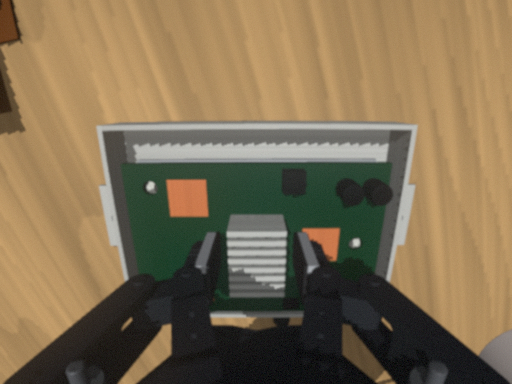

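Emit:
jog_arm:
  series: [0,0,0,0,0,-4,0,0,0,0,0,0,-8,0,0,0,0,0,0,-12,0,0,0,0,0,0,-20,0,0,0,0,0,0,-25,0,0,0,-8.2,0,0,-20,-1,0,0,-8.2,0,0,-10,-1,0,0,-8.2,0,0,0,-1,0,0,-8.2,0,0,0,-1,0,0,-8.2,0,0,0,-1,0,0,-8.2,0,0,0,-1,0,0,-8.2,0,0,0,-1,0,0,-8.2,0,0,0,-1,0,0,-8.2,0,0,0,-1,0,0,-8.2,0,0,0,-1,0,0,-8,0,0,0,-1,0,0,0,0,0,0,-1,0,0,0,0,0,0,-1]

```text
time: 12.55
position: [543.9, 206.9, 165.2]
eef_rot: [0.001, 0.154, 0.988, 0.0]
wrist_force: [0.3, -0.1, 0.1]
finger_gap: -0.2
```

Run:
```python
from h import *
from rig import sensors
d=snap("wrist","11");s=sensors.observe();print(s["time"],s["position"],s["wrist_force"],s["finger_gap"],s["qpos"][5],rot(s["eef_rot"]).round(4).tolist())
snap("side","11");e=snap("scene","11")
P=cloud(d)
c=P[...,:2]-np.array([543.7,206.8]);th=np.radians(-17.6);L=c@np.array([[np.cos(th),-np.sin(th)],[np.sin(th),np.cos(th)]])
for nm,q in(("pad1",(-39,30)),("pad2",(-39,-30)),("pad3",(38,0))):
    m=(abs(L[...,0]-q[0])<8)&(abs(L[...,1]-q[1])<8)&(P[...,2]<80);print(nm,m.sum(),np.median(P[m][:,2]) if m.any() else 0)
print(pads(d,46,(440,640,120,300)))
cv2.imwrite("pics/s11.png",cv2.resize(cv2.imread("pics/side11.png")[140:215,210:305],None,fx=8,fy=8,interpolation=cv2.INTER_CUBIC))
```

```text
12.6 [543.82651385 206.93183855 165.02596172] [-0.71716769  0.00130442 -0.50521782] 0.06429664080572564 -1.07189814268935 [[-0.9525, 0.3047, 0.0009], [0.3047, 0.9525, 0.0002], [-0.0008, 0.0004, -1.0]]
pad1 296 46.80920123667565
pad2 313 46.94060927523239
pad3 165 46.79461329702875
[(np.float64(576.4171254983862), np.float64(196.34768369090563), np.float64(329.1875)), (np.float64(515.872936769934), np.float64(247.072593956323), np.float64(492.25)), (np.float64(497.69088883386974), np.float64(189.66201411240405), np.float64(504.875))]
```

View pics/wrist11.png

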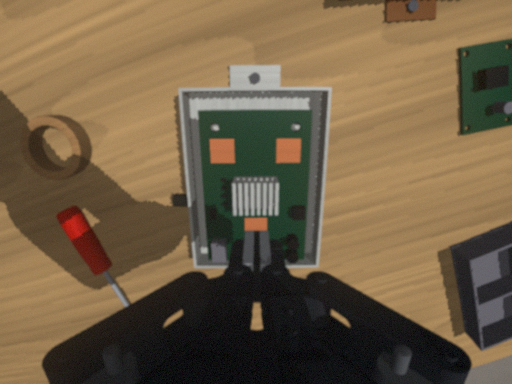

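View pics/s11.png

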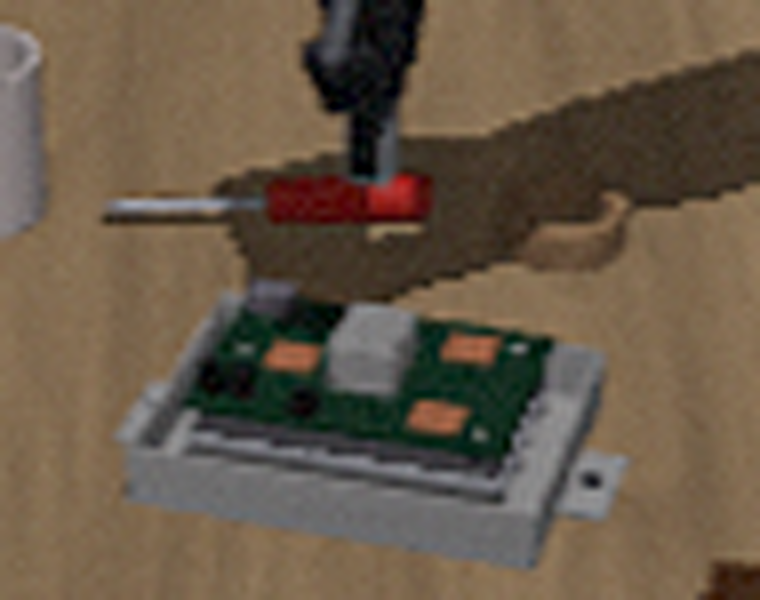

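Emit:
jog_arm:
  series: [0,0,0,13,10,5,-1,0,0,0,13,10,15,-1,0,0,0,13.1,9.8,20,-1,0,0,0,0,0,20,-1,0,0,0,0,0,15,-1,0,0,0,0,0,10,-1,0,0,0,0,0,9,-1,0,0,0,0,0,0,-1,0,0,0,0,0,0,-1,0,0,0,0,0,0,-1,0,0,0,0,0,0,-1]

```text
time: 13.8
position: [516.1, 247.2, 71.3]
eef_rot: [0.001, 0.153, 0.988, 0.0]
wrist_force: [-0.4, -1.0, 1.0]
finger_gap: 0.2
```

```bash
cat > look2.py <<'E'
import sys
from h import *
from rig import sensors
t=sys.argv[1]
s=sensors.observe();T=s["position"];print(s["time"],T,s["wrist_force"],s["moment"])
Rm=rot(s["eef_rot"]);print("tip",T+19*Rm[:,2])
if len(sys.argv)>2:
    d=snap("wrist",t);cv2.imwrite(f"pics/w{t}.png",cv2.resize(cv2.imread(f"pics/wrist{t}.png")[90:290,130:390],None,fx=3,fy=3,interpolation=cv2.INTER_CUBIC))
E
python3 look2.py 12 1
```

```text
13.8 [516.11824573 247.15303376  71.26307559] [-0.40527932 -0.95641288  1.00631634] [ 0.03605397 -0.01460676 -0.02767507]
tip [516.15089461 247.1628327   52.26310617]
```

View pics/w12.png

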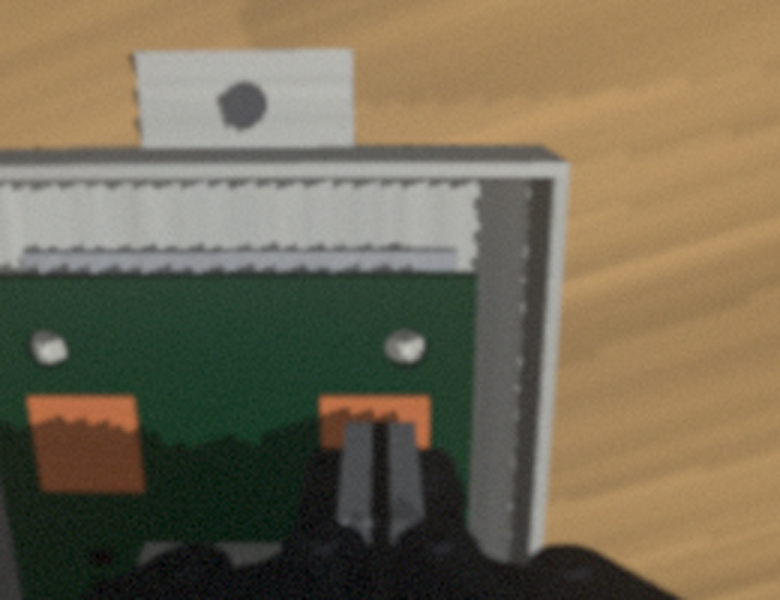

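Emit:
jog_arm:
  series: [0,0,0,0,0,3,-1,0,0,0,0,0,3,-1,0,0,0,0,0,2,-1,0,0,0,0,0,2,-1,0,0,0,0,0,2,-1,0,0,0,0,0,1,-1,0,0,0,0,0,0,-1,0,0,0,0,0,0,-1]

```text
time: 14.65
position: [515.5, 247.1, 57.4]
eef_rot: [0.0, 0.153, 0.988, 0.0]
wrist_force: [0.6, 0.5, 1.2]
finger_gap: -0.1
```

Emit:
jog_arm:
  series: [0,0,0,0,0,1,-1,0,0,0,0,0,0,-1]

```text
time: 14.85
position: [515.5, 247.1, 56.4]
eef_rot: [0.0, 0.153, 0.988, 0.0]
wrist_force: [0.1, 0.8, 1.7]
finger_gap: -0.2
```

Emit:
jog_arm:
  series: [0,0,0,0,0,1,-1,0,0,0,0,0,0,-1]

```text
time: 15.05
position: [515.5, 247.1, 55.3]
eef_rot: [0.0, 0.153, 0.988, 0.0]
wrist_force: [0.5, -0.2, 2.1]
finger_gap: 0.1
```

Emit:
jog_arm:
  series: [0,0,0,0,0,1,-1,0,0,0,0,0,0,-1]

```text
time: 15.25
position: [515.4, 247.1, 54.3]
eef_rot: [0.0, 0.153, 0.988, 0.0]
wrist_force: [-0.3, -0.3, 2.6]
finger_gap: 0.1
```

Emit:
jog_arm:
  series: [0,0,0,0,0,1,-1,0,0,0,0,0,0,-1]

```text
time: 15.45
position: [515.5, 247.1, 53.4]
eef_rot: [0.0, 0.153, 0.988, 0.0]
wrist_force: [1.0, 0.4, 2.8]
finger_gap: 0.1
```

Emit:
jog_arm:
  series: [0,0,0,0,0,1,-1,0,0,0,0,0,0,-1]

```text
time: 15.65
position: [515.7, 247.2, 52.8]
eef_rot: [0.0, 0.153, 0.988, 0.0]
wrist_force: [-0.0, 0.4, 3.0]
finger_gap: -0.0
```

Emit:
jog_arm:
  series: [0,0,0,0,0,1,-1,0,0,0,0,0,0,-1]

```text
time: 15.85
position: [515.6, 247.2, 51.5]
eef_rot: [0.0, 0.153, 0.988, 0.0]
wrist_force: [-0.2, 0.0, 0.8]
finger_gap: 0.2
```

Emit:
jog_arm:
  series: [0,0,0,0,0,1,-1,0,0,0,0,0,0,-1]

```text
time: 16.05
position: [515.3, 247.0, 49.9]
eef_rot: [-0.0, 0.153, 0.988, -0.0]
wrist_force: [0.8, -0.5, 2.3]
finger_gap: 0.1
```

Emit:
jog_arm:
  series: [0,0,0,0,0,0.7,-1,0,0,0,0,0,0,-1]

```text
time: 16.25
position: [515.3, 247.1, 49.4]
eef_rot: [-0.0, 0.153, 0.988, -0.0]
wrist_force: [1.2, 0.0, 1.9]
finger_gap: -0.2
```

```bash
python3 look2.py 13 1
python3 - <<'E'
from h import *
snap("side","13");snap("scene","13")
cv2.imwrite("pics/s13.png",cv2.resize(cv2.imread("pics/side13.png")[140:215,210:305],None,fx=8,fy=8,interpolation=cv2.INTER_CUBIC))
d=load("wrist","13");P=cloud(d)
c=P[...,:2]-np.array([543.7,206.8]);th=np.radians(-17.6);L=c@np.array([[np.cos(th),-np.sin(th)],[np.sin(th),np.cos(th)]])
for q in((-39,-30),(-70,40),(-70,0),(-70,-40),(-60,16),(-60,-16)):
    m=(abs(L[...,0]-q[0])<4)&(abs(L[...,1]-q[1])<4)&(P[...,2]<70);print(q,m.sum(),np.median(P[m][:,2]) if m.any() else 0)
E
```

```text
16.25 [515.27887416 247.06995779  49.38782741] [1.20019578 0.00653588 1.85870438] [ 0.00194438 -0.07888516  0.01656804]
tip [515.27372081 247.06835585  30.38782818]
(-39, -30) 169 37.35736111003919
(-70, 40) 255 28.30866296582525
(-70, 0) 306 32.39267357757086
(-70, -40) 334 36.7358086948518
(-60, 16) 177 31.559737215697254
(-60, -16) 192 34.93649731953343
```

View pics/w13.png

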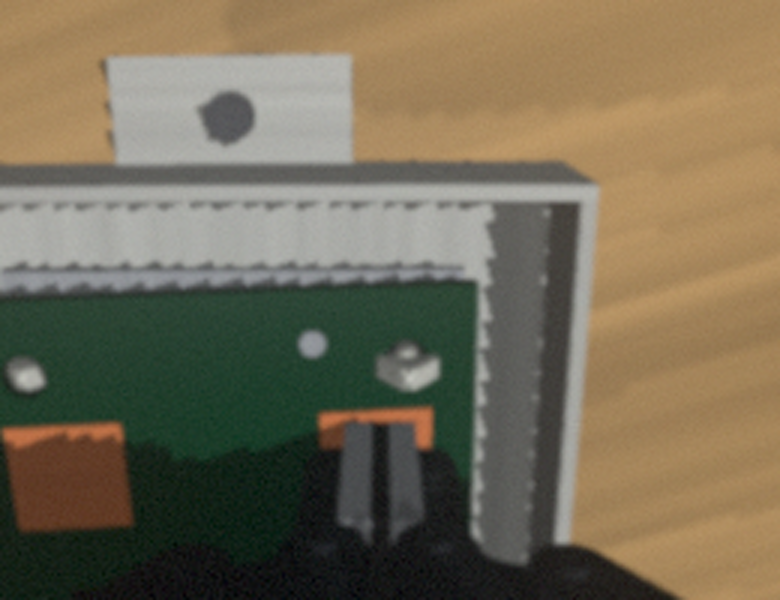

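View pics/s13.png

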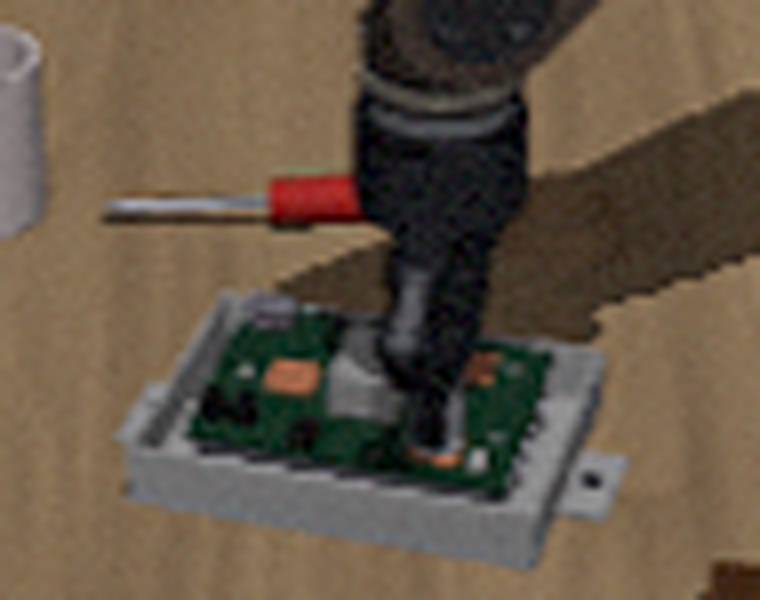

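Emit:
jog_arm:
  series: [0,0,0,0,0,0.6,-1,0,0,0,0,0,0,-1]

```text
time: 16.6
position: [515.3, 247.1, 48.9]
eef_rot: [-0.0, 0.153, 0.988, -0.0]
wrist_force: [-0.8, -0.1, 1.7]
finger_gap: -0.1
```

Emit:
jog_arm:
  series: [0,0,0,0,0,0.6,-1,0,0,0,0,0,0,-1]

```text
time: 16.8
position: [515.3, 247.1, 48.3]
eef_rot: [-0.0, 0.153, 0.988, -0.0]
wrist_force: [-0.0, -0.3, 1.2]
finger_gap: -0.0
```

Emit:
jog_arm:
  series: [0,0,0,0,0,0.6,-1,0,0,0,0,0,0,-1]

```text
time: 17.0
position: [515.4, 247.1, 48.0]
eef_rot: [-0.0, 0.153, 0.988, -0.0]
wrist_force: [-1.5, 0.0, 3.8]
finger_gap: -0.3
```

Emit:
jog_arm:
  series: [0,0,0,0,0,0.5,-1,0,0,0,0,0,0,-1]

```text
time: 17.2
position: [515.5, 247.1, 47.8]
eef_rot: [-0.0, 0.153, 0.988, -0.0]
wrist_force: [-1.7, 0.3, 6.0]
finger_gap: 0.2
```

Emit:
jog_arm:
  series: [0,0,0,0,0,0.5,-1,0,0,0,0,0,0,-1]

```text
time: 17.4
position: [515.5, 247.2, 47.6]
eef_rot: [-0.0, 0.153, 0.988, -0.0]
wrist_force: [-1.8, -1.0, 6.6]
finger_gap: -0.0
```

Emit:
jog_arm:
  series: [0,0,0,0,0,0.6,-1,0,0,0,0,0,0,-1]

```text
time: 17.6
position: [515.6, 247.2, 47.5]
eef_rot: [-0.0, 0.153, 0.988, -0.0]
wrist_force: [-2.8, -1.5, 9.2]
finger_gap: -0.2
```

Emit:
jog_arm:
  series: [0,0,0,0,0,0.6,-1,0,0,0,0,0,0,-1]

```text
time: 17.8
position: [515.7, 247.3, 47.2]
eef_rot: [-0.0, 0.153, 0.988, -0.0]
wrist_force: [-2.7, -0.5, 10.7]
finger_gap: 0.1
```

```bash
python3 look2.py 14 1
```

```text
17.8 [515.7372547  247.27998838  47.22933837] [-2.66274279 -0.4616608  10.66133846] [-0.27353487  0.60104854 -0.02515416]
tip [515.73395339 247.27792073  28.22933877]
```

View pics/w14.png

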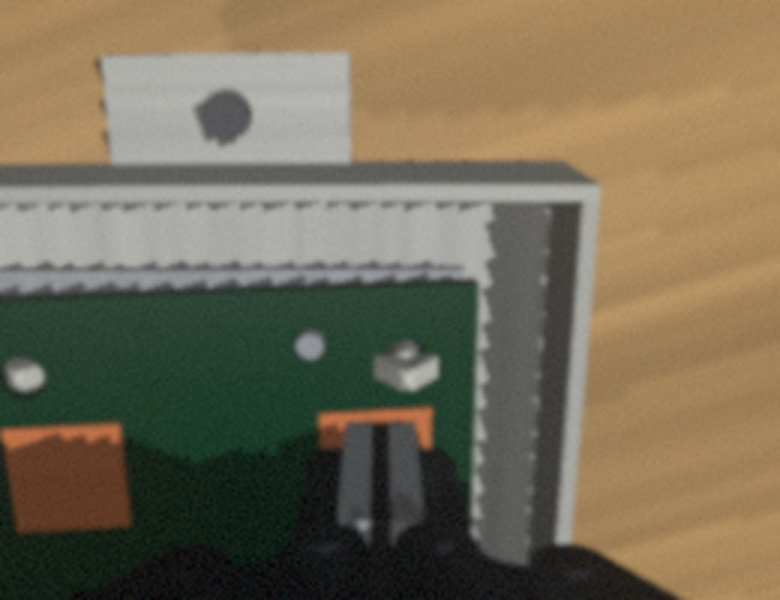

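Emit:
jog_arm:
  series: [0,0,0,0,0,-2,-1,0,0,0,0,0,-6,-1,0,0,0,0,0,-12,-1,0,0,0,0,0,-15,-1,0,0,0,0,-5,-8,-1,0,0,0,0,-15,0,-1,0,0,0,0,-20,0,-1,0,0,0,0,-15,0,-1,0,0,0,0,-5,0,-1,0,0,0,0,0,0,-1,0,0,0,0,0,0,-1,0,0,0,0,0,0,-1]

```text
time: 19.05
position: [497.5, 190.3, 88.7]
eef_rot: [0.0, 0.153, 0.988, 0.0]
wrist_force: [0.4, -1.4, -0.2]
finger_gap: -0.3
```

```bash
python3 look2.py 15 1
cat > hz.py <<'E'
from h import *
import sys
d=load("wrist",sys.argv[1]);P=cloud(d)
c=P[...,:2]-np.array([543.7,206.8]);th=np.radians(-17.6);L=c@np.array([[np.cos(th),-np.sin(th)],[np.sin(th),np.cos(th)]])
for q in((-39,30),(-39,-30),(38,0),(-70,44),(-70,0),(-70,-44),(0,35),(60,20),(60,-20)):
    m=(abs(L[...,0]-q[0])<4)&(abs(L[...,1]-q[1])<4)&(P[...,2]<70);print(q,m.sum(),np.median(P[m][:,2]).round(1) if m.any() else 0)
E
python3 hz.py 15
```

```text
19.05 [497.48264774 190.2537438   88.67202255] [ 0.364836   -1.39694432 -0.21367428] [ 0.00528065 -0.06374645  0.01895976]
tip [497.48738968 190.25734924  69.67202349]
(-39, 30) 111 40.8
(-39, -30) 111 46.8
(38, 0) 0 0
(-70, 44) 197 37.4
(-70, 0) 232 42.0
(-70, -44) 266 46.2
(0, 35) 98 40.9
(60, 20) 0 0
(60, -20) 0 0
```

View pics/w15.png

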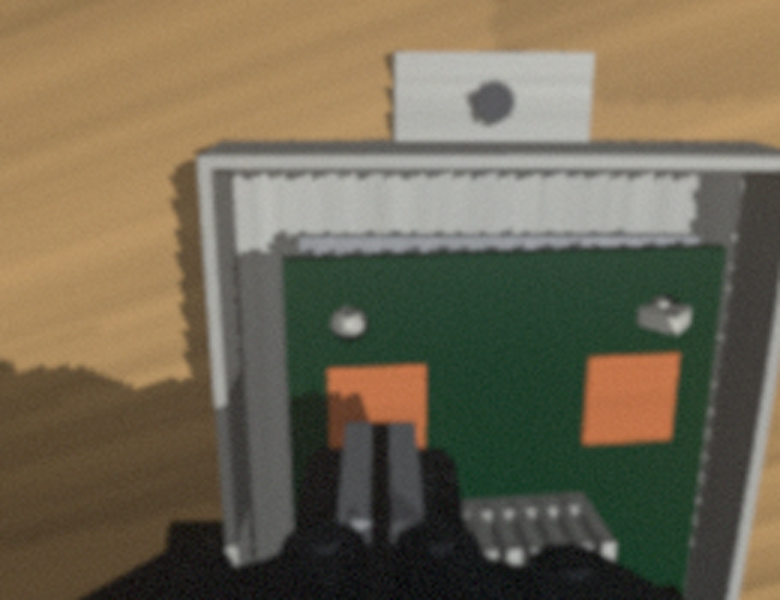

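Emit:
jog_arm:
  series: [0,0,0,0,0,8,-1,0,0,0,0,0,8,-1,0,0,0,0,0,4,-1,0,0,0,0,0,2,-1,0,0,0,0,0,2,-1,0,0,0,0,0,2,-1,0,0,0,0,0,2,-1,0,0,0,0,0,2,-1,0,0,0,0,0,0,-1,0,0,0,0,0,0,-1]

```text
time: 20.1
position: [497.3, 189.9, 58.7]
eef_rot: [0.0, 0.153, 0.988, 0.0]
wrist_force: [-0.9, -0.2, 0.3]
finger_gap: 0.0
```

Emit:
jog_arm:
  series: [0,0,0,0,0,1,-1,0,0,0,0,0,1,-1,0,0,0,0,0,0,-1]

```text
time: 20.4
position: [497.4, 189.9, 56.6]
eef_rot: [0.0, 0.153, 0.988, 0.0]
wrist_force: [-1.0, -0.1, 2.4]
finger_gap: -0.3
```

Emit:
jog_arm:
  series: [0,0,0,0,0,1,-1,0,0,0,0,0,0,-1]

```text
time: 20.6
position: [497.4, 189.9, 55.6]
eef_rot: [0.0, 0.153, 0.988, 0.0]
wrist_force: [-0.2, 0.5, 2.2]
finger_gap: -0.1
```

Emit:
jog_arm:
  series: [0,0,0,0,0,1,-1,0,0,0,0,0,0,-1]

```text
time: 20.8
position: [497.3, 189.9, 54.6]
eef_rot: [0.0, 0.153, 0.988, 0.0]
wrist_force: [-0.7, -0.2, 1.4]
finger_gap: -0.0
```

Emit:
jog_arm:
  series: [0,0,0,0,0,1,-1,0,0,0,0,0,0,-1]

```text
time: 21.0
position: [497.3, 189.9, 53.6]
eef_rot: [0.0, 0.153, 0.988, 0.0]
wrist_force: [-1.1, 0.4, 1.7]
finger_gap: -0.3
```

Emit:
jog_arm:
  series: [0,0,0,0,0,1,-1,0,0,0,0,0,0,-1]

```text
time: 21.2
position: [497.4, 189.9, 52.9]
eef_rot: [0.0, 0.153, 0.988, -0.0]
wrist_force: [-0.4, -1.1, 4.1]
finger_gap: -0.3
```

Emit:
jog_arm:
  series: [0,0,0,0,0,0.6,-1,0,0,0,0,0,0,-1]

```text
time: 21.4
position: [497.2, 189.8, 51.8]
eef_rot: [0.0, 0.153, 0.988, -0.0]
wrist_force: [0.5, -0.7, 1.0]
finger_gap: -0.4
```

Emit:
jog_arm:
  series: [0,0,0,0,0,0.6,-1,0,0,0,0,0,0,-1]

```text
time: 21.6
position: [497.2, 189.8, 51.1]
eef_rot: [0.0, 0.153, 0.988, -0.0]
wrist_force: [-0.8, -0.5, 2.1]
finger_gap: 0.4
```

Emit:
jog_arm:
  series: [0,0,0,0,0,0.6,-1,0,0,0,0,0,0,-1]

```text
time: 21.8
position: [497.2, 189.8, 50.6]
eef_rot: [-0.0, 0.153, 0.988, -0.0]
wrist_force: [0.2, -0.9, 0.9]
finger_gap: 0.0
```

Emit:
jog_arm:
  series: [0,0,0,0,0,0.6,-1,0,0,0,0,0,0,-1]

```text
time: 22.0
position: [497.2, 189.8, 50.1]
eef_rot: [-0.0, 0.153, 0.988, -0.0]
wrist_force: [-0.2, -0.4, 1.9]
finger_gap: 0.4
```

Same pattern as post 1: a drop at about 52. I'll continue to the firm stop.

Emit:
jog_arm:
  series: [0,0,0,0,0,0.8,-1,0,0,0,0,0,0,-1]

```text
time: 22.2
position: [497.2, 189.9, 49.3]
eef_rot: [-0.0, 0.153, 0.988, -0.0]
wrist_force: [-0.6, -1.4, 1.9]
finger_gap: -0.0
```

Emit:
jog_arm:
  series: [0,0,0,0,0,0.8,-1,0,0,0,0,0,0,-1]

```text
time: 22.4
position: [497.2, 189.9, 48.6]
eef_rot: [-0.0, 0.153, 0.988, 0.0]
wrist_force: [0.5, -1.8, 2.0]
finger_gap: 0.1
```

Emit:
jog_arm:
  series: [0,0,0,0,0,0.6,-1,0,0,0,0,0,0,-1]

```text
time: 22.6
position: [497.3, 189.9, 48.1]
eef_rot: [-0.0, 0.153, 0.988, -0.0]
wrist_force: [-1.1, -1.3, 3.0]
finger_gap: 0.3
```

Emit:
jog_arm:
  series: [0,0,0,0,0,0.6,-1,0,0,0,0,0,0,-1]

```text
time: 22.8
position: [497.3, 189.9, 47.6]
eef_rot: [-0.0, 0.153, 0.988, -0.0]
wrist_force: [-0.8, -1.2, 3.5]
finger_gap: 0.0
```

Emit:
jog_arm:
  series: [0,0,0,0,0,0.6,-1,0,0,0,0,0,0,-1]

```text
time: 23.0
position: [497.3, 189.9, 47.3]
eef_rot: [-0.0, 0.153, 0.988, -0.0]
wrist_force: [-1.9, -2.5, 6.5]
finger_gap: -0.1
```

Emit:
jog_arm:
  series: [0,0,0,0,0,0.6,-1,0,0,0,0,0,0,-1]

```text
time: 23.2
position: [497.4, 189.9, 47.1]
eef_rot: [-0.0, 0.153, 0.988, -0.0]
wrist_force: [-3.4, -1.3, 7.8]
finger_gap: 0.0
```

Emit:
jog_arm:
  series: [0,0,0,0,0,0.5,-1,0,0,0,0,0,0,-1]

```text
time: 23.4
position: [497.4, 189.9, 46.9]
eef_rot: [-0.0, 0.153, 0.988, -0.0]
wrist_force: [-3.9, -2.3, 10.0]
finger_gap: 0.1
```

```bash
python3 look2.py 16 1
```

```text
23.4 [497.42994192 189.92117188  46.87649589] [-3.87282217 -2.32483618  9.96208682] [-0.42572953  0.58077946  0.01634578]
tip [497.41982055 189.91509995  27.87649955]
```

View pics/w16.png

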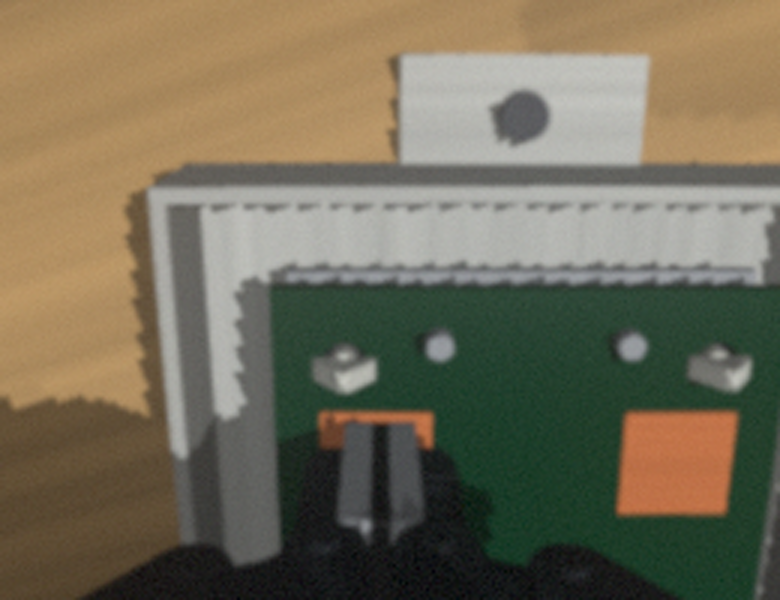

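Emit:
jog_arm:
  series: [0,0,0,0,0,-2,-1,0,0,0,0,0,-6,-1,0,0,0,0,0,-12,-1,0,0,0,0,0,-20,-1,0,0,0,0,0,-20,-1,0,0,0,-5,2,-5,-1,0,0,0,-20,8,0,-1,0,0,0,-20,8,0,-1,0,0,0,-20,8,0,-1,0,0,0,-10,4,0,-1,0,0,0,-2,0,0,-1,0,0,0,0,0,0,-1,0,0,0,0,0,0,-1,0,0,0,0,0,0,-1]

```text
time: 24.85
position: [578.9, 195.2, 110.5]
eef_rot: [-0.0, 0.153, 0.988, -0.0]
wrist_force: [-0.6, 0.2, 0.9]
finger_gap: 0.2
```

```bash
python3 look2.py 17 1; python3 hz.py 17
```

```text
24.85 [578.85602639 195.24639718 110.50105087] [-0.55619289  0.16315027  0.85487694] [-0.02992393  0.06108546 -0.00851475]
tip [578.839963   195.24410158  91.5010578 ]
(-39, 30) 135 40.9
(-39, -30) 141 41.0
(38, 0) 107 45.1
(-70, 44) 155 38.9
(-70, 0) 145 38.9
(-70, -44) 148 39.0
(0, 35) 118 42.8
(60, 20) 67 46.1
(60, -20) 74 46.2
```

View pics/w17.png

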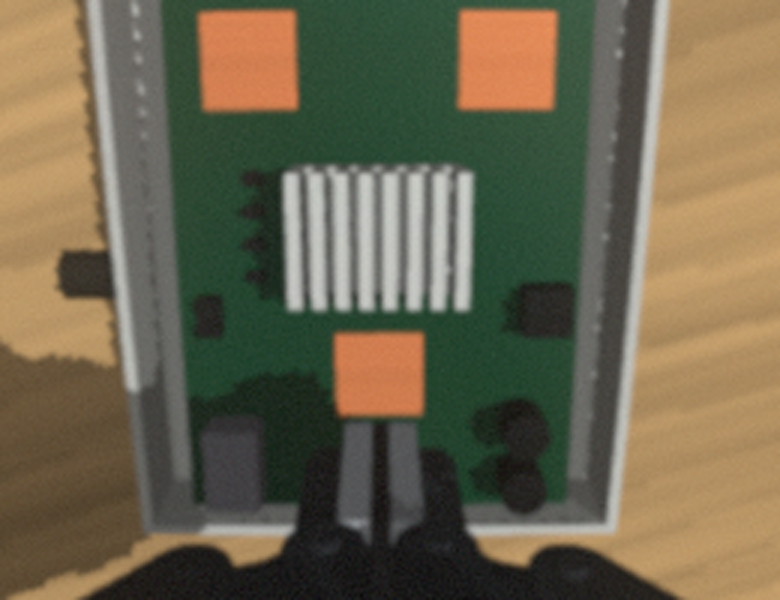

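Emit:
jog_arm:
  series: [0,0,0,-0.8,0,10,-1,0,0,0,0,0,15,-1,0,0,0,0,0,10,-1,0,0,0,0,0,5,-1,0,0,0,0,0,3,-1,0,0,0,0,0,2,-1,0,0,0,0,0,2,-1,0,0,0,0,0,2,-1,0,0,0,0,0,2,-1,0,0,0,0,0,0,-1,0,0,0,0,0,0,-1]

```text
time: 26.0
position: [580.7, 195.0, 60.0]
eef_rot: [0.0, 0.153, 0.988, 0.0]
wrist_force: [0.2, 0.7, 0.5]
finger_gap: -0.2
```

Emit:
jog_arm:
  series: [0,0,0,0,0,1,-1,0,0,0,0,0,1,-1,0,0,0,0,0,0,-1]

```text
time: 26.3
position: [580.7, 195.0, 57.8]
eef_rot: [0.0, 0.153, 0.988, 0.0]
wrist_force: [1.1, -0.1, 1.2]
finger_gap: -0.0
```

Emit:
jog_arm:
  series: [0,0,0,0,0,1,-1,0,0,0,0,0,0,-1]

```text
time: 26.5
position: [580.7, 195.0, 56.8]
eef_rot: [0.0, 0.153, 0.988, 0.0]
wrist_force: [0.2, 0.5, 1.5]
finger_gap: 0.4
```

Emit:
jog_arm:
  series: [0,0,0,0,0,1,-1,0,0,0,0,0,0,-1]

```text
time: 26.7
position: [580.6, 195.0, 55.7]
eef_rot: [0.0, 0.153, 0.988, 0.0]
wrist_force: [0.3, -1.0, 1.6]
finger_gap: 0.0
```

Emit:
jog_arm:
  series: [0,0,0,0,0,1,-1,0,0,0,0,0,0,-1]

```text
time: 26.9
position: [580.6, 195.0, 54.7]
eef_rot: [0.0, 0.153, 0.988, 0.0]
wrist_force: [0.6, -0.2, 2.1]
finger_gap: -0.3
```

Emit:
jog_arm:
  series: [0,0,0,0,0,1,-1,0,0,0,0,0,0,-1]

```text
time: 27.1
position: [580.6, 195.0, 53.7]
eef_rot: [0.0, 0.153, 0.988, 0.0]
wrist_force: [0.5, -0.1, 1.6]
finger_gap: 0.2
```

Emit:
jog_arm:
  series: [0,0,0,0,0,0.7,-1,0,0,0,0,0,0,-1]

```text
time: 27.3
position: [580.6, 195.0, 53.1]
eef_rot: [0.0, 0.153, 0.988, 0.0]
wrist_force: [1.1, -0.0, 1.6]
finger_gap: -0.1
```

Emit:
jog_arm:
  series: [0,0,0,0,0,0.7,-1,0,0,0,0,0,0,-1]

```text
time: 27.5
position: [580.6, 195.0, 52.4]
eef_rot: [0.0, 0.153, 0.988, 0.0]
wrist_force: [1.6, -0.4, 1.8]
finger_gap: -0.2
```

Emit:
jog_arm:
  series: [0,0,0,0,0,0.7,-1,0,0,0,0,0,0,-1]

```text
time: 27.7
position: [580.7, 195.0, 51.9]
eef_rot: [0.0, 0.153, 0.988, 0.0]
wrist_force: [0.6, 0.1, 3.9]
finger_gap: 0.2
```

Emit:
jog_arm:
  series: [0,0,0,0,0,0.7,-1,0,0,0,0,0,0,-1]

```text
time: 27.9
position: [580.8, 195.0, 51.3]
eef_rot: [0.0, 0.153, 0.988, 0.0]
wrist_force: [0.1, -0.1, 3.8]
finger_gap: -0.0
```

Emit:
jog_arm:
  series: [0,0,0,0,0,0.7,-1,0,0,0,0,0,0,-1]

```text
time: 28.1
position: [580.0, 194.9, 49.6]
eef_rot: [-0.0, 0.153, 0.988, -0.0]
wrist_force: [1.2, -0.7, 1.5]
finger_gap: 0.2
```

Emit:
jog_arm:
  series: [0,0,0,0,0,0.6,-1,0,0,0,0,0,0,-1]

```text
time: 28.3
position: [580.0, 194.9, 49.0]
eef_rot: [-0.001, 0.153, 0.988, -0.0]
wrist_force: [-0.0, -0.6, 1.8]
finger_gap: 0.0
```

Emit:
jog_arm:
  series: [0,0,0,0,0,0.6,-1,0,0,0,0,0,0,-1]

```text
time: 28.5
position: [580.0, 194.9, 48.6]
eef_rot: [-0.001, 0.153, 0.988, -0.0]
wrist_force: [-0.0, 0.2, 0.8]
finger_gap: -0.5
```

Emit:
jog_arm:
  series: [0,0,0,0,0,0.6,-1,0,0,0,0,0,0,-1]

```text
time: 28.7
position: [580.0, 195.0, 48.1]
eef_rot: [-0.001, 0.153, 0.988, -0.0]
wrist_force: [-1.0, -0.4, 1.1]
finger_gap: -0.0
```

Emit:
jog_arm:
  series: [0,0,0,0,0,0.6,-1,0,0,0,0,0,0,-1]

```text
time: 28.9
position: [580.1, 195.0, 47.6]
eef_rot: [-0.001, 0.153, 0.988, -0.0]
wrist_force: [0.3, -0.6, 2.5]
finger_gap: 0.2
```

Clicked at about 50. Continuing to the firm stop.

Emit:
jog_arm:
  series: [0,0,0,0,0,0.6,-1,0,0,0,0,0,0,-1]

```text
time: 29.1
position: [580.1, 195.0, 47.0]
eef_rot: [-0.0, 0.153, 0.988, -0.0]
wrist_force: [-0.4, 0.0, 0.8]
finger_gap: -0.3
```

Emit:
jog_arm:
  series: [0,0,0,0,0,0.6,-1,0,0,0,0,0,0,-1]

```text
time: 29.3
position: [580.3, 195.0, 46.5]
eef_rot: [-0.0, 0.153, 0.988, -0.0]
wrist_force: [-1.8, -0.2, 3.0]
finger_gap: 0.3
```

Emit:
jog_arm:
  series: [0,0,0,0,0,0.6,-1,0,0,0,0,0,0,-1]

```text
time: 29.5
position: [580.4, 195.0, 46.0]
eef_rot: [-0.0, 0.153, 0.988, -0.0]
wrist_force: [-2.0, 0.1, 2.8]
finger_gap: -0.1
```

Emit:
jog_arm:
  series: [0,0,0,0,0,0.6,-1,0,0,0,0,0,0,-1]

```text
time: 29.7
position: [580.5, 195.0, 45.8]
eef_rot: [-0.0, 0.153, 0.988, -0.0]
wrist_force: [-2.2, 0.3, 5.6]
finger_gap: -0.3
```

Emit:
jog_arm:
  series: [0,0,0,0,0,0.6,-1,0,0,0,0,0,0,-1]

```text
time: 29.9
position: [580.5, 195.0, 45.6]
eef_rot: [-0.0, 0.153, 0.988, -0.0]
wrist_force: [-4.3, -0.2, 7.1]
finger_gap: -0.0
```

Emit:
jog_arm:
  series: [0,0,0,0,0,0.6,-1,0,0,0,0,0,0,-1]

```text
time: 30.1
position: [580.6, 195.0, 45.5]
eef_rot: [-0.0, 0.153, 0.988, -0.0]
wrist_force: [-5.3, -1.3, 8.6]
finger_gap: -0.1
```

Emit:
jog_arm:
  series: [0,0,0,0,0,-3,-1,0,0,0,0,0,-8,-1,0,0,0,0,0,-20,-1,0,0,0,0,0,-30,-1,0,0,0,0,0,-30,-1,0,0,0,-20,0,-30,-1,0,0,0,-30,0,-30,-1,0,0,0,-20,0,-20,-1,0,0,0,0,0,-10,-1,0,0,0,0,0,0,-1,0,0,0,0,0,0,-1,0,0,0,0,0,0,-1]

```text
time: 31.3
position: [645.5, 174.1, 222.9]
eef_rot: [-0.002, 0.153, 0.988, -0.0]
wrist_force: [-0.3, 0.1, -0.6]
finger_gap: 0.0
```

```bash
python3 look2.py 18 1; python3 hz.py 18
python3 - <<'E'
from h import *
snap("side","18");snap("scene","18")
cv2.imwrite("pics/s18.png",cv2.resize(cv2.imread("pics/side18.png")[140:215,210:305],None,fx=8,fy=8,interpolation=cv2.INTER_CUBIC))
E
```

```text
31.3 [645.53044714 174.13367664 222.94706144] [-0.27107099  0.08211119 -0.63764066] [0.00403883 0.00802581 0.05081854]
tip [645.4586274  174.12713961 203.9471983 ]
(-39, 30) 57 39.8
(-39, -30) 62 39.7
(38, 0) 56 39.5
(-70, 44) 68 39.5
(-70, 0) 63 39.5
(-70, -44) 68 39.4
(0, 35) 57 39.3
(60, 20) 50 39.6
(60, -20) 52 39.2
```

View pics/wrist18.png

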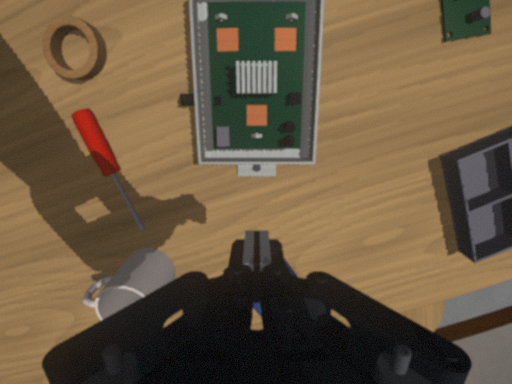

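View pics/s18.png

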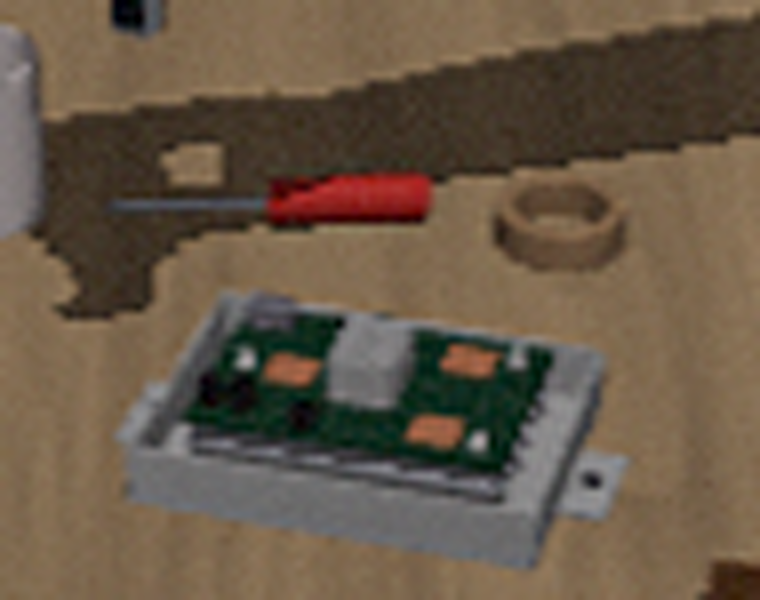

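View pics/scene18.png

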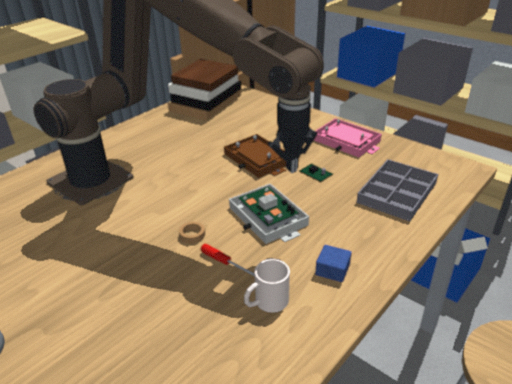

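```bash
python3 -c "
from rig import env;print(env.job_done())"
```

```text
the job is handed in; nothing more can be done
None
```

The driver board is locked on all three posts in the grey housing, the right way round, and the job is handed in at about 31 s of the 62 s allowed.

I gripped the board by its heat sink and lowered it with the two-hole end over posts 1 and 2. I checked through holes 1 and 3 that the post tips were centred. After letting go, I pressed pads 1, 2 and 3 in turn with the closed fingertips.

- **Clicks:** the force dropped at each post as it went through, then rose to a firm stop. I stopped at about 11 N, 10 N and 9 N on posts 1, 2 and 3. These are below the 12–15 N you suggested and well under the 25 N limit.
- **Barb-squeeze force:** the readings just before each click were only 3–4 N, below the stated 5–10 N. I read the force only between short steps, so the peaks probably fell between readings.
- **Final pictures:** after the arm moved away, all three barbs sat over the board. Its upper face measured flat to 0.6 mm at all nine points checked, including both ends and all three pads.
- **Collars:** I could not read the spring collars directly, so the lock is judged from the barbs, the flatness and the force traces.
- **Other things on the table:** by eye, the screwdriver, tape, mug, old board and the brown and pink look-alikes are where they were.

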